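Close a slide case in the scan nest and log it with the fixed scanner

ROBOT

A 7-joint arm with a two-finger parallel gripper is mounted at the origin on the work surface. World frame = base frame: x ahead of the robot, y to its left, z up, the work surface at z = 0. Lengths are in mm, angles in rad, forces in N, time in s.
With the tool pointing down it reaches from about 400 to 875 mm from the base axis. Payload 6.5 kg.
Tool frame: the origin (TCP) lies midway between the tips of the shut fingers; the grasp point (between the pads) lies 19 mm behind it; z points along the fingers, y is the direction in which the jaws open and shut (so a half turn about z gives the same grasp; the last joint's range is limited). The gripper opens to 85 mm and grips with 20 to 120 N. Pads are 22 mm wide; open, the fingers measure 114 mm over their backs; the gripper's body (76 mm by 85 mm) begins 54 mm behind the grasp point. The pads swing forward as they close: fully open they stand 13 mm farther back than shut.
Start: joints at [-1.222, 0.536, -0.004, 1.538, 0.003, 1.067, -0.071], TCP at [261.949, 594.872, 231.29] pointing down, gripper open.
Joint ranges: [-2.7, 2.7], [-0.37, 2.16], [-1.27, 1.26], [0.24, 2.4], [-1.31, 4.45], [0.19, 1.91], [-2.76, 2.76]. Speed limits (rad/s): [2.39, 2.39, 3.14, 3.14, 3.14, 3.14, 3.14].

INTERFACE

Orientations are given as a unit quaternion [w, x, y, z].
In Python, from cell import monitor, optics, r gives the robot as it stands.
- The arm moves only by the tool step_arm, never from a script. Its argument "rows" is one flat list of numbers, 6 for each row, row after row: the shift along the tool's x, y, z in cm, then the turn, a rotation vector about the tool's x, y, z in degrees. A call has 1 to 10 rows; each row shifts and turns the pose as measured when the row begins, along the tool's axes as they then stand; what a row does not reach is not made up. A row lasts 1/8 s, in which the tool goes at most 62.5 mm and 10.7 degrees, less where a joint would pass 70% of its speed; a pose out of reach is approached as far as the arm can. A call with a gripper value outside its range is refused whole. "gripper" is the finger opening in cm, from 0 to 8.54, set as the call begins (left out, the last holds). The fingers move at their own pace and stop on an object; "force" is the grip in N (left out, the last holds). Time passes only in rows, so rows that do not move let the fingers close. It gives the time, the measured TCP pose, the force and the opening at its end, in the units of the state.
- monitor.state(): the state, without advancing time (a new reading comes with each control period).
- optics.read_camera(name): name is "scene" or "top" or "wrist"; returns the picture (480x640x3 uint8, red, green, blue); there is no depth.
- optics.camera_params(name): a dict with "K" (3x3 intrinsics, pixels), "dist" ([k1, k2, p1, p2, k3] as OpenCV has them; the pictures are not rectified), "rvec" (rotation vector, rad) and "tvec" (3), from world to camera coordinates, as OpenCV has them. Camera axes: x right, y down, z forward; pixel columns grow to the right and rows downward; lengths in mm; the calibration is good to about 2 mm. A picture is of the moment at which its call begins: read the wrist's pose just before it. camera_params takes no time and is no camera call; for the wrist camera it gives the pose at the moment of the call.
- r.job_done(): hands the job in, once; it reports no verdict.
The state is a dict: "t": time; "joint_positions": joint angles; "qvel": joint speeds; "effort": joint torques, N m; "eef_pos": TCP position; "ee_rot": TCP orientation; "ft_force": force on the tool from outside, world axes, zero at the start; "wrist_torque": the same for the moment, N m; "opening": opening from 0.0 (shut) to 1.0 (fully open).
Only numpy, scipy, OpenCV 4.12 (cv2) and the standard library are available. Lean on these libraries where they do the work, as an engineer would, in place of code of your own. Each camera call takes 0.05 s, during which the arm holds its last target. There are 200 camera calls.

TASK

Log this slide case: set its open white tray squarely into the pocket of the scan nest, then set the blue cover squarely on top of the tray, both seated fully home between the corner guides and put down gently, not dropped. Only then squeeze the orange trigger of the clamped scanner all the way in, hold it there a moment and let it spring fully back. Leave the jar, the key counter and the canister standing where they are.

Things in the scene. Friction and masses are not known exactly. Their poses are not given: they have to be found in the camera images.
- case_tray: Open-topped white plastic tray of a slide case, loose, 88 x 48 x 24 mm (x, y, z), walls 3 mm, filled with slides to 20 mm, a barred paper label on each long side. Origin: centre of its underside; x along its length, z up. A half turn makes no difference.
- case_cover: Blue plastic cover of the slide case, loose, solid plate 88 x 48 x 16 mm (x, y, z), white panel on top, lies right way up. Origin: centre of its underside; x along its length, z up. A half turn makes no difference.
- nest_seat (a point): Centre of the pocket floor of the fixed scan nest, on top of its blue riser block, 60 mm above the table; x along the pocket, z up. Pocket 93 x 53 mm (x, y). The tray's underside goes on this floor, the cover's lies 24 mm above it.
- nest: The scan nest, fixed: foot 125 x 85 mm, blue block 60 mm tall, on it four L-shaped aluminium corner guides, 6 mm thick, 34 mm tall. They cover the end 16 mm of the long sides and 18 mm of the short sides: the middle 61 mm of each long side is open for fingers. Origin: centre of its underside; x along the pocket, z up.
- gun: Pistol-shaped scanner, fixed, its black grip sloping 35 degrees down to the robot. Origin: centre of the head, 135 mm up. y: its view, level, to the nest. -x: down the grip. z: square to its flat side, 35 degrees off vertical; come in along -z. Head: x -23 to 23, y -45 to 71, z -25 to 25 mm. Grip: x -14 to -129, y -15 to 15 (-17 to 17 beyond x -115), z -14 to 14 mm.
- stand: The scanner's stand, fixed. Origin on the table below the head's centre, x away from the robot, y along the gun's y. A white light bar hangs level over the head: x -30 to 75, y -50 to 50, z 195 to 209 mm; a vertical gripper does not fit over the trigger. Post 22 mm thick at x = 62 mm; foot x -55 to 115, y -65 to 65, 12 mm thick.
- grip_mid (a point): Point on the grip's centre line beside the trigger's end, at x = -66 mm, y = 0, z = 0 in the gun's frame; same axes as the gun.
- trigger_pad (a point): Middle of the orange trigger blade, 45 mm from its hinge. Blade 54 x 7 mm, 16 mm wide along the gun's z, 9 mm bead at its end. Hinge at x -26, y 20 mm in the gun's frame, about its z. Released, the end's outer face is at x -74, y 42; squeezed, the blade lies along the grip, outer face at y 24 (bead 25): grip and trigger are then about 40 mm thick.
- trigger (a joint): Angle of the sprung trigger: 0 released, 0.35 rad squeezed all the way in; about 7 N at the free end.
- jar: Bystander: amber jar with white cap, loose, 56 mm across, 62 mm tall. Origin: centre of its underside, z up.
- counter: Bystander: flat grey counter with keys, loose, 75 x 115 x 26 mm (keys to 30 mm). Origin: centre of its underside, z up.
- canister: Bystander: steel canister with a blue collar, loose, 58 mm across, 155 mm tall. Origin: centre of its underside, z up.

How it is judged (in metres and radians):
On the way, in this order (a step that is already met when the one before it is completed fails the run):
1. the tray is seated squarely in the nest (horizontal distance between case_tray and nest_seat below 0.005 m and z of case_tray in the frame of nest_seat below 0.004 m and angle between the x axis of case_tray and the x axis of nest_seat, either way round below 0.1 rad and angle between case_tray's own z axis and vertical below 0.06 rad), for 0.2 s.
2. the cover is seated squarely on the tray in the nest (all of step 1 and horizontal distance between case_cover and nest_seat below 0.006 m and z of case_cover in the frame of nest_seat between 0.02 and 0.028 m and angle between the x axis of case_cover and the x axis of nest_seat, either way round below 0.1 rad and angle between case_cover's own z axis and vertical below 0.06 rad), for 0.2 s.
3. the trigger is squeezed all the way in, with tray and cover in place (all of step 2 and value of joint trigger above 0.29 rad), for 0.2 s.
At the end, for the whole second after the job is handed in: Tray in the pocket: within 5 mm of centre, under 4 mm off the floor. Cover on it: within 6 mm of centre, underside 20 to 28 mm above the floor. Both lengthwise within 0.1 rad, level within 0.06 rad, at rest (under 0.02 m/s). Trigger below 0.05 rad (all of step 2 and value of joint trigger below 0.05 rad and linear speed of each of case_tray, case_cover below 0.02 m/s); the robot touches nothing.
It fails at once if the trigger is pulled (above 0.15 rad) before tray and cover are both seated (value of joint trigger above 0.15 rad and not ((horizontal distance between case_tray and nest_seat below 0.005 m and z of case_tray in the frame of nest_seat below 0.004 m and angle between the x axis of case_tray and the x axis of nest_seat, either way round below 0.1 rad and angle between case_tray's own z axis and vertical below 0.06 rad) and (horizontal distance between case_cover and nest_seat below 0.006 m and z of case_cover in the frame of nest_seat between 0.02 and 0.028 m and angle between the x axis of case_cover and the x axis of nest_seat, either way round below 0.1 rad and angle between case_cover's own z axis and vertical below 0.06 rad))).
It fails at once if the tray or the cover is dropped or thrown (faster than 0.65 m/s with no finger on it) ((linear speed of case_tray above 0.65 m/s and contact force between the fingers and case_tray below 0.05 N) or (linear speed of case_cover above 0.65 m/s and contact force between the fingers and case_cover below 0.05 N)).
It fails at once if the amber jar is shifted by more than 20 mm or tipped (distance of jar from where it was at the start of the episode above 0.02 m or angle between jar's own z axis and vertical above 0.3 rad).
It fails at once if the key counter is shifted by more than 20 mm or tipped (distance of counter from where it was at the start of the episode above 0.02 m or angle between counter's own z axis and vertical above 0.3 rad).
It fails at once if the steel canister is shifted by more than 20 mm or tipped (distance of canister from where it was at the start of the episode above 0.02 m or angle between canister's own z axis and vertical above 0.3 rad).
It also fails if it takes over 70 s, if anything falls off the work surface, if the arm or the gripper's body presses on something with over 40 N, if the wrist force passes 120 N, or if a joint passes its speed limit or range.

## Working session

There is one attempt and no reset: what is moved stays moved. The work goes in short steps, Python scripts to look and compute and a tool call to move; the robot and the scene stay as the last step left them, time stands still between calls to the robot, and variables do not carry over. Pictures are saved under pics/ and viewed, about 8 in all and at most 12, crops included, and the job is handed in when it is done.

Besides the shell and the picture viewer there is one more tool, called as a command line: name --argument value ..., lists and objects as JSON in quotes. step_arm: Moves the arm, as the interface text tells. Its arguments: {"type":"object","properties":{"rows":{"type":"array","items":{"type":"number"}},"gripper":{"type":"number"},"force":{"type":"number"}},"required":["rows"]}

```bash
ls; mkdir -p pics; python3 - <<'E'
from cell import monitor, optics, r
import cv2
print(monitor.state())
for n in ("scene","top"):
    p=optics.camera_params(n); print(n,{k:(v.tolist() if hasattr(v,'tolist') else v) for k,v in p.items()})
    cv2.imwrite(f"pics/{n}0.png",optics.read_camera(n)[:,:,::-1])
E
```

```text
pics
{'t': 0.0, 'joint_positions': array([-1.22219495,  0.5371819 , -0.00442106,  1.53886451,  0.00257311,
        1.06730446, -0.07118426]), 'qvel': array([-0.00010186,  0.00045906,  0.00052507, -0.00073665, -0.00042238,
       -0.00210482,  0.00010736]), 'effort': array([ 1.49645566e-04, -5.83397305e+01,  1.04854491e+00, -2.59116197e+01,
        1.22925788e-02,  9.12188552e-03, -1.25732828e-05]), 'eef_pos': array([261.72011028, 594.29041924, 230.40641837]), 'ee_rot': array([-1.24271278e-04,  2.05887768e-01,  9.78575219e-01, -8.67413515e-04]), 'ft_force': array([0.41360624, 0.33686832, 1.21866595]), 'wrist_torque': array([ 0.0082895 , -0.00246919, -0.00981752]), 'opening': 0.9968110617011084}
scene {'K': [[537.3343715271124, 0.0, 312.30882363585795], [0.0, 537.3343715271124, 242.09271177468872], [0.0, 0.0, 1.0]], 'dist': [-0.024783872953832952, 0.0, 0.0, 0.0, 0.0], 'rvec': [1.0557530067685335, 2.5924595797876635, -0.8266219784534485], 'tvec': [420.8869605775956, -232.1549830684081, 1397.5702711451972]}
top {'K': [[474.75561748073113, 0.0, 313.75717234582424], [0.0, 474.75561748073113, 226.81940096797774], [0.0, 0.0, 1.0]], 'dist': [-0.04361067391794398, 0.0, 0.0, 0.0, 0.0], 'rvec': [2.1534035453976736, -2.183124539488258, 0.11620608710937509], 'tvec': [-29.675825790297818, 572.005788876584, 938.9299069167922]}
```

View pics/top0.png

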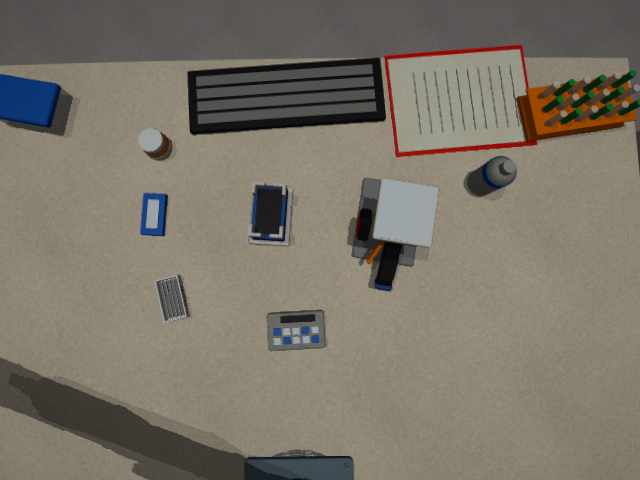

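View pics/scene0.png

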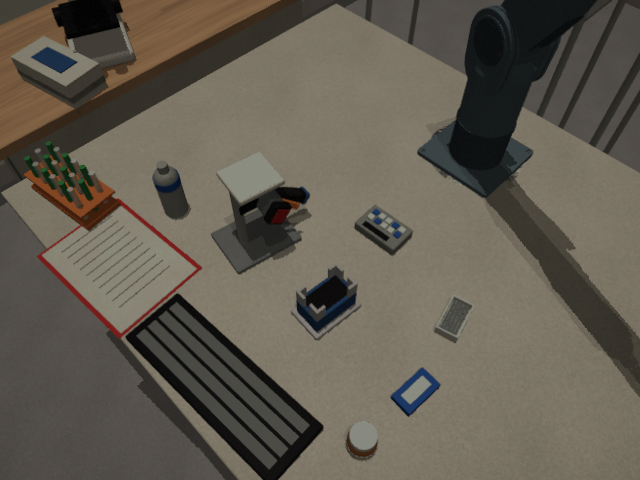

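The top view shows the tray at about (172,298), the cover at (153,214), the nest at (270,213), the light bar at (406,212), the grip end at (385,283), the jar at (153,143), the counter at (296,330) and the canister at (498,172). Next I'll write helpers and get rough positions.

```bash
cat > h.py <<'E'
from cell import monitor, optics, r
import cv2, numpy as np
from scipy.spatial.transform import Rotation as R
def cam(n):
    p=optics.camera_params(n); return {k:np.array(v,float) for k,v in p.items()}
def ray(p,uv):
    uv=np.array(uv,float).reshape(-1,1,2)
    n=cv2.undistortPoints(uv,p['K'],p['dist']).reshape(-1,2)
    M=cv2.Rodrigues(p['rvec'])[0]; o=-M.T@p['tvec'].ravel()
    return o,np.c_[n,np.ones(len(n))]@M
def plane(p,uv,z):
    o,d=ray(p,uv); return o+d*((z-o[2])/d[:,2])[:,None]
def proj(p,X): return cv2.projectPoints(np.array(X,float).reshape(-1,1,3),p['rvec'],p['tvec'],p['K'],p['dist'])[0].reshape(-1,2)
def tool():
    s=monitor.state(); q=s['ee_rot']; return np.array(s['eef_pos']),R.from_quat(np.r_[q[1:],q[0]])
def blobs(mask,amin=150):
    c,_=cv2.findContours(mask.astype(np.uint8),cv2.RETR_EXTERNAL,cv2.CHAIN_APPROX_NONE)
    return sorted([k for k in c if cv2.contourArea(k)>amin],key=cv2.contourArea,reverse=True)
def rect(p,c,z):
    "min area rect of contour cast to plane z: centre, sizes long/short, long axis angle deg"
    P=plane(p,c.reshape(-1,2),z)[:,:2].astype(np.float32)
    b=cv2.boxPoints(cv2.minAreaRect(P)); e=[b[1]-b[0],b[2]-b[1]]; e.sort(key=np.linalg.norm)
    return b.mean(0),np.linalg.norm(e[1]),np.linalg.norm(e[0]),np.degrees(np.arctan2(e[1][1],e[1][0]))%180
def go(pos,Rm):
    "report move from the present pose in tool axes cm, rotvec deg"
    t,q=tool(); print('shift cm',np.round(q.inv().apply(np.array(pos)-t)/10,2),'turn deg',np.round((q.inv()*Rm).as_rotvec(degrees=True),2))
E
python3 - <<'E'
from h import *
p=cam('top')
for n,uv,z in [('tray',(172,298),24),('cover',(153,214),16),('nest',(270,213),80),('jar',(150,137),62),('counter',(296,330),26),('canister',(503,165),155),
 ('bar TL',(380,180),209),('bar TR',(440,188),209),('bar BR',(432,247),209),('bar BL',(373,237),209),('gripend',(384,285),70)]:
    print(n,plane(p,[uv],z)[0].round())
t,q=tool(); w=cam('wrist'); o,_=ray(w,[(320,240)])
print(q.as_matrix().round(3), 'cam offset in tool',q.inv().apply(o-t), 'cam axes in tool',(q.inv().as_matrix()@cv2.Rodrigues(w['rvec'])[0].T).round(3),w['K'])
E
```

```text
tray [431. 252.  24.]
cover [605. 298.  16.]
nest [594.  47.  80.]
jar [756. 292.  62.]
counter [364.   1.  26.]
canister [ 667. -382.  155.]
bar TL [ 630. -150.  209.]
bar TR [ 615. -250.  209.]
bar BR [ 516. -233.  209.]
bar BL [ 534. -135.  209.]
gripend [ 452. -172.   70.]
[[-0.915  0.403 -0.001]
 [ 0.403  0.915 -0.002]
 [-0.    -0.002 -1.   ]] cam offset in tool [  66.92459982   -1.89446564 -144.70401293] cam axes in tool [[ 0.001 -0.965 -0.262]
 [ 1.     0.001 -0.   ]
 [ 0.    -0.262  0.965]] [[422.48192305   0.         316.74575398]
 [  0.         422.48192305 240.41611728]
 [  0.           0.           1.        ]]
```

```bash
cat >> h.py <<'E'
def down(yaw):
    "tool pointing down, tool y axis at yaw deg in world"
    a=np.radians(yaw); y=np.array([np.cos(a),np.sin(a),0]); z=np.array([0,0,-1.]); return R.from_matrix(np.c_[np.cross(y,z),y,z])
E
python3 - <<'E'
from h import *
p=cam('top'); I=optics.read_camera('top'); H=cv2.cvtColor(I,cv2.COLOR_RGB2HSV)
roi=np.zeros(H.shape[:2],bool); roi[180:340,130:200]=1
for n,m,z in [('cover',(H[...,1]>120)&(H[...,0]>95)&(H[...,0]<130),16),('tray',(H[...,1]<40)&(H[...,2]>120),24)]:
    for c in blobs(m&roi): print(n,rect(p,c,z))
go((480,300,230),down(97))
E
```

```text
cover (array([604.58636, 296.58978], dtype=float32), np.float32(87.45213), np.float32(49.925495), np.float32(176.7098))
tray (array([430.07397, 257.0599 ], dtype=float32), np.float32(89.936424), np.float32(48.92179), np.float32(13.530281))
tray (array([604.57434, 296.39398], dtype=float32), np.float32(57.181892), np.float32(23.254227), np.float32(176.81834))
shift cm [-31.84 -18.15   0.09] turn deg [-8.000e-02 -2.000e-02 -3.076e+01]
```

step_arm --rows '[-4.5, -2.6, 0, 0, 0, 0, -4.5, -2.6, 0, 0, 0, 0, -4.5, -2.6, 0, 0, 0, 0, -4.5, -2.6, 0, 0, 0, 0, -4.5, -2.6, 0, 0, 0, 0, -4.5, -2.6, 0, 0, 0, 0, -4.5, -2.6, 0, 0, 0, 0, 0, 0, 0, 0, 0, -10, 0, 0, 0, 0, 0, -10, 0, 0, 0, 0, 0, -10]'

```text
t: 1.4
eef_pos: [482.5, 289.9, 227.7]
ee_rot: [-0.002, -0.062, 0.998, -0.002]
ft_force: [-0.4, 0.6, -0.1]
opening: 1.002
```

```bash
python3 - <<'E'
from h import *
p=cam('wrist'); print(tool()[0],tool()[1].as_matrix().round(3).tolist()); I=optics.read_camera('wrist'); cv2.imwrite('pics/w1.png',I[:,:,::-1])
E
```

```text
[482.4757713  289.93135397 227.69015925] [[-0.992, -0.124, -0.003], [-0.124, 0.992, -0.004], [0.004, -0.004, -1.0]]
```

View pics/w1.png

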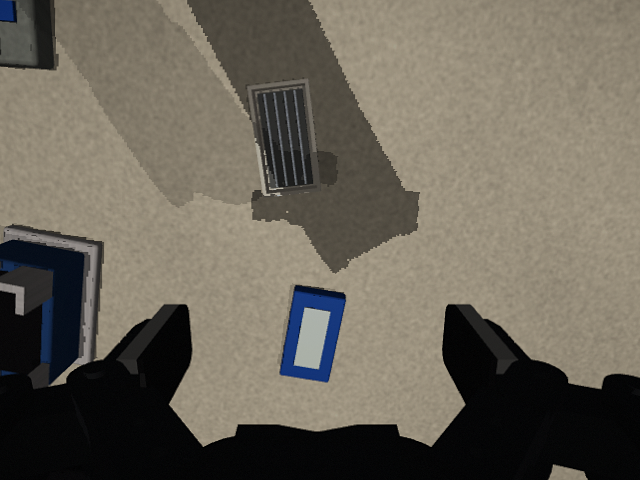

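The wrist view shows the tray in shadow with rim corners at about (248,88), (306,80), (318,186), (262,194). The cover is at (295,288), (345,294), (328,381), (281,374).

```bash
python3 - <<'E'
from h import *
p=cam('wrist')
for n,uv,z in [('tray',[(248,87),(306,80),(318,187),(262,194)],24),('cover',[(296,291),(345,296),(328,381),(281,374)],16)]:
    P=plane(p,uv,z)[:,:2]; print(n,P.round(1).tolist(),P.mean(0).round(1)); 
    for a,b in [(0,3),(1,2)]: v=P[b]-P[a]; print(np.linalg.norm(v),np.degrees(np.arctan2(v[1],v[0])))
    print(np.linalg.norm(P[0]-P[1]),np.linalg.norm(P[2]-P[3]))
I=optics.read_camera('wrist');H=cv2.cvtColor(I,cv2.COLOR_RGB2HSV)
m=(H[...,1]>120)&(H[...,0]>95)&(H[...,0]<130)&(H[...,2]>90);m[:, :230]=0;m[:,400:]=0
for c in blobs(m): print(rect(p,c,16))
E
```

```text
tray [[392.6, 221.7], [381.6, 265.9], [463.0, 286.2], [474.9, 240.9]] [428.  253.7]
84.50199203186457 13.155673451358375
83.87356257486577 14.004505966170186
45.62239822631637 46.87807952151117
cover [[559.9, 279.1], [558.8, 323.7], [647.7, 320.6], [646.2, 275.0]] [603.2 299.6]
86.41589015683932 -2.729589055111026
88.97444816885016 -1.980343489867126
44.5792127115657 45.629629542261604
(array([604.2316 , 297.90195], dtype=float32), np.float32(86.634544), np.float32(47.1195), np.float32(176.99454))
```

```bash
python3 - <<'E'
from h import *
go((450,258,110),down(103.5))
E
```

```text
shift cm [ 3.55 -2.77 11.79] turn deg [-0.2  -0.23 -6.64]
```

step_arm --rows '[0.9, -0.7, 3, 0, 0, 0, 0.9, -0.7, 3, 0, 0, 0, 0.9, -0.7, 3, 0, 0, 0, 0.9, -0.7, 3, 0, 0, 0, 0, 0, 0, -0.2, -0.2, -6.6, 0, 0, 0, 0, 0, 0]'

```text
t: 2.25
eef_pos: [448.2, 257.8, 104.3]
ee_rot: [0.0, -0.106, 0.994, 0.0]
ft_force: [0.0, -0.1, -0.1]
opening: 1.003
```

```bash
python3 - <<'E'
from h import *
p=cam('wrist'); print(tool()[0]); I=optics.read_camera('wrist'); cv2.imwrite('pics/w2.png',I[:,:,::-1])
print(proj(p,[(430,255,24)]))
E
```

```text
[448.21101362 257.82061797 104.27493957]
[[320.75844365 219.82496232]]
```

View pics/w2.png

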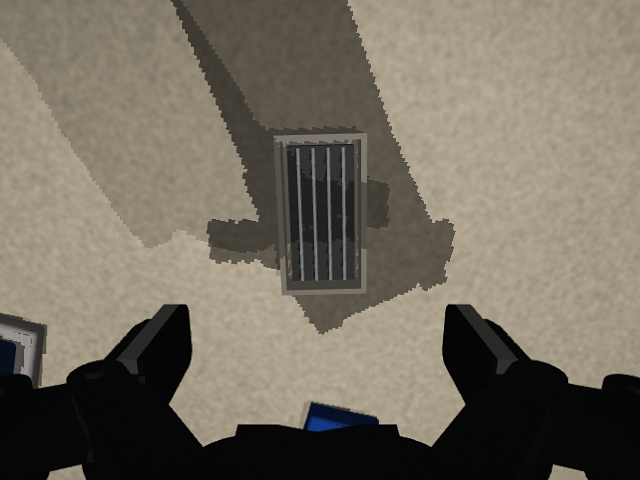

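The tray rim corners are now at about (275,137), (367,133), (365,292), (283,295).

```bash
python3 - <<'E'
from h import *
p=cam('wrist')
P=plane(p,[(275,137),(367,133),(365,292),(283,295)],24)[:,:2]; print(P.round(1).tolist(),P.mean(0).round(1))
for a,b in [(0,3),(1,2)]: v=P[b]-P[a]; print(np.linalg.norm(v),np.degrees(np.arctan2(v[1],v[0])))
print(np.linalg.norm(P[0]-P[1]),np.linalg.norm(P[2]-P[3]))
go((*P.mean(0),2),down(104.3))
E
```

```text
[[391.9, 222.4], [379.9, 268.5], [465.6, 288.6], [477.3, 243.2]] [428.7 255.7]
87.87900389727166 13.702617401794162
88.03330240337776 13.219294938820406
47.629106600756806 46.884393128317775
shift cm [ 1.94  0.2  10.23] turn deg [ 0.02  0.   -2.18]
```

step_arm --rows '[1.9, 0.2, 2, 0, 0, -1.4, 0, 0, 3, 0, 0, 0, 0, 0, 3, 0, 0, 0, 0, 0, 1.4, 0, 0, 0, 0, 0, 0, 0, 0, 0]'

```text
t: 2.92
eef_pos: [432.0, 258.5, 10.5]
ee_rot: [0.003, -0.11, 0.994, 0.002]
ft_force: [0.7, -0.6, 0.0]
opening: 1.001
```

```bash
python3 - <<'E'
from h import *
print(tool()[0]);go((428.7,255.7,2),down(103.5))
E
```

```text
[431.98782071 258.47429942  10.50723793]
shift cm [ 0.39 -0.2   0.85] turn deg [ 0.13  0.4  -0.92]
```

step_arm --rows '[0.4, -0.2, 0.7, 0, 0.4, -0.9, 0, 0, 0, 0, 0, 0]'

```text
t: 3.18
eef_pos: [429.5, 256.2, 4.6]
ee_rot: [0.001, -0.117, 0.993, 0.002]
ft_force: [-0.5, 0.0, 0.5]
opening: 0.999
```

step_arm --rows '[0, 0, 0, 0, 0, 0, 0, 0, 0, 0, 0, 0, 0, 0, 0, 0, 0, 0, 0, 0, 0, 0, 0, 0, 0, 0, 0, 0, 0, 0, 0, 0, 0, 0, 0, 0]' --gripper 4.0 --force 40

```text
t: 3.92
eef_pos: [430.5, 256.6, 5.8]
ee_rot: [0.002, -0.117, 0.993, 0.002]
ft_force: [-0.6, 0.2, 0.5]
opening: 0.55
```

```bash
python3 - <<'E'
from h import *
t,q=tool();print(t,q.as_matrix().round(3).tolist(),monitor.state()['opening']);go((428.7,255.7,2),down(103.5))
E
```

```text
[430.45669305 256.59431262   5.82752458] [[-0.973, -0.232, 0.003], [-0.232, 0.973, 0.005], [-0.004, 0.004, -1.0]] 0.5501550693734831
shift cm [ 0.19 -0.05  0.38] turn deg [ 0.22  0.24 -0.08]
```

step_arm --rows '[0, 0, -1, 0, 0, 0, 0, 0, -3, 0, 0, 0, 0, 0, -5, 0, 0, 0, 0, 0, -5, 0, 0, 0, 0, 0, -5, 0, 0, 0, 0, 0, 0, 0, 0, 8, 0, 0, 0, 0, 0, 8, 0, 0, 0, 0, 0, 0]'

```text
t: 4.92
eef_pos: [429.3, 255.2, 206.3]
ee_rot: [0.002, 0.026, 1.0, 0.003]
ft_force: [0.6, -0.1, -2.0]
opening: 0.547
```

```bash
python3 - <<'E'
from h import *
print(monitor.state()['opening'],tool()[0]);go((665,50,200),down(87))
E
```

```text
0.5466814113603093 [429.30115405 255.2235559  206.34910434]
shift cm [-24.6  -19.28   0.62] turn deg [0.38 0.27 0.02]
```

step_arm --rows '[-2, -1.6, 0, 0.3, 0.3, 0, -4.1, -3.2, 0.1, 0, 0, 0, -4.1, -3.2, 0.1, 0, 0, 0, -4.1, -3.2, 0.1, 0, 0, 0, -4.1, -3.2, 0.1, 0, 0, 0, -4.1, -3.2, 0.1, 0, 0, 0, -2, -1.6, 0.1, 0, 0, 0, 0, 0, 0, 0, 0, 0]'

```text
t: 5.92
eef_pos: [670.2, 48.2, 197.7]
ee_rot: [-0.003, 0.01, 1.0, 0.001]
ft_force: [0.1, 0.5, -2.1]
opening: 0.55
```

```bash
python3 - <<'E'
from h import *
p=cam('wrist'); print(tool()[0],tool()[1].as_matrix().round(3).tolist()); I=optics.read_camera('wrist'); cv2.imwrite('pics/w3.png',I[:,:,::-1])
np.savez('w3.npz',**p)
E
```

```text
[670.21072911  48.23300475 197.66133325] [[-1.0, 0.02, -0.006], [0.02, 1.0, 0.001], [0.006, 0.001, -1.0]]
```

View pics/w3.png

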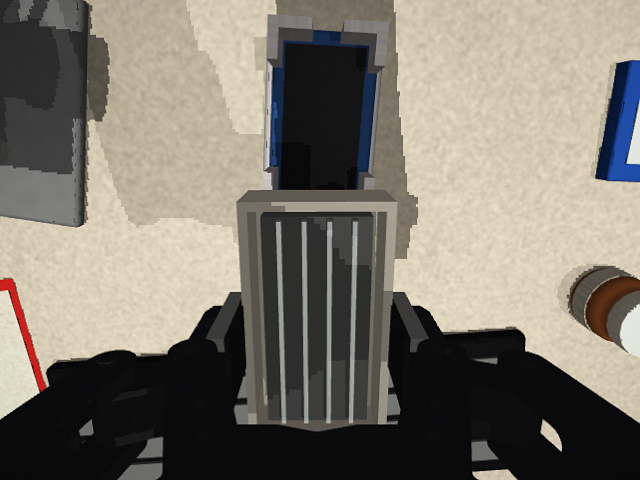

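The held tray hides the near guides, and the nest's far guides are at (268-388, 15-70). I'll back off along x to see all four guides.

step_arm --rows '[-3.5, 0, 0, 0, 0, 0, -3.5, 0, 0, 0, 0, 0, 0, 0, 0, 0, 0, 0]'

```text
t: 6.35
eef_pos: [736.7, 54.0, 196.5]
ee_rot: [-0.006, 0.005, 1.0, 0.003]
ft_force: [-0.2, 0.6, -1.0]
opening: 0.556
```

```bash
python3 - <<'E'
from h import *
p=cam('wrist'); print(tool()[0],tool()[1].as_matrix().round(3).tolist()); I=optics.read_camera('wrist')
np.savez('w4.npz',**p); np.save('tool4.npy',np.r_[tool()[0],tool()[1].as_quat()])
cv2.imwrite('pics/w4full.png',I[:,:,::-1])
cv2.imwrite('pics/w4.png',cv2.resize(I[0:300,210:430,::-1],None,fx=2.6,fy=2.0))
cv2.imwrite('pics/w4.png',cv2.resize(I[30:270,210:430,::-1],None,fx=2.5,fy=2.5,interpolation=cv2.INTER_CUBIC))
E
```

```text
[736.66978786  54.00552454 196.47353309] [[-1.0, 0.01, -0.012], [0.01, 1.0, 0.006], [0.013, 0.006, -1.0]]
```

View pics/w4.png

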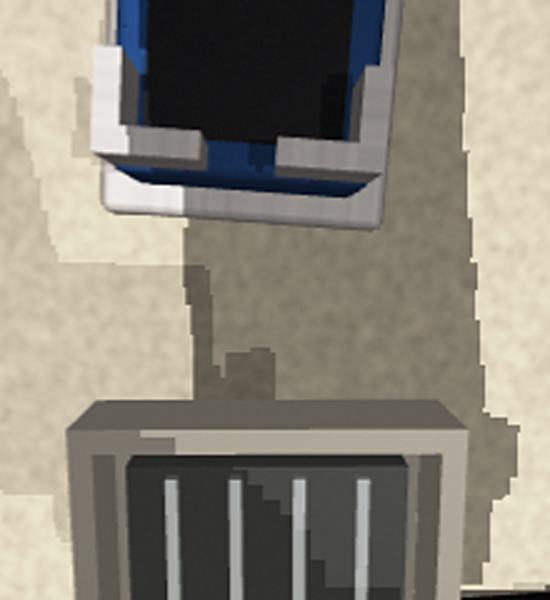

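The near guides' inner corners are at about crop (121,127) and (363,137). I'll make one sharper mosaic of both views to pick corners.

```bash
python3 - <<'E'
import cv2,numpy as np
a=cv2.imread('pics/w3.png')[5:80,255:400]; b=cv2.imread('pics/w4full.png')[40:115,240:385]
f=lambda x:cv2.convertScaleAbs(cv2.resize(x,None,fx=5,fy=4,interpolation=cv2.INTER_NEAREST),alpha=1.2)
cv2.imwrite('pics/m.png',np.vstack([f(a),f(b)])[:600])
E
```

```text
(no output)
```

View pics/m.png

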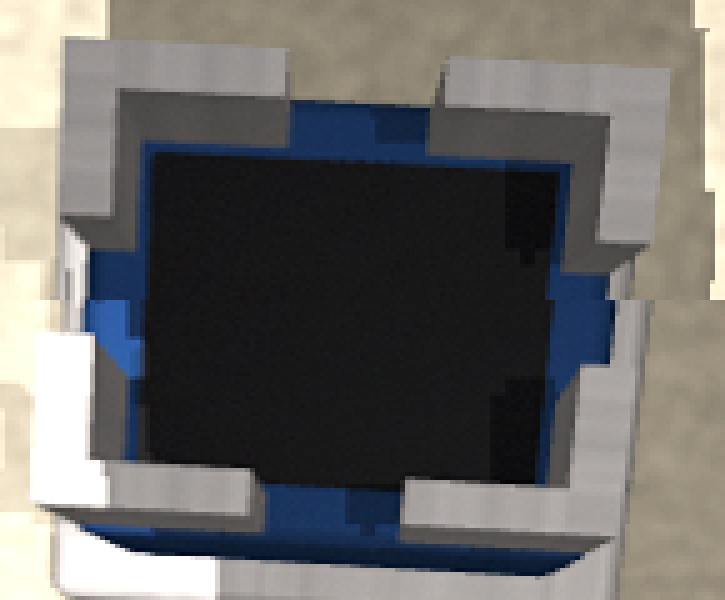

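In the mosaic, the far guides' inner corners are at (118,90) and (608,116), with outer corners at (63,38) and (669,69). The near guides' inner corners are at (92,463) and (571,487), with outer at (33,500) and (617,537).

```bash
cat >nest.py <<'E'
from h import *
L=lambda n:dict(np.load(n))
a=np.array([(118,90),(608,116),(63,38),(669,69)])/[5,4]+[255,5]
b=(np.array([(92,463),(571,487),(33,500),(617,537)])-[0,300])/[5,4]+[240,40]
A=plane(L('w3.npz'),a,94)[:,:2];B=plane(L('w4.npz'),b,94)[:,:2]
print(A.round(1).tolist(),B.round(1).tolist())
for i in (0,2):
    Q=np.array([A[i],A[i+1],B[i],B[i+1]]); v=B[i]+B[i+1]-A[i]-A[i+1]; w=A[i+1]-A[i]+B[i+1]-B[i]
    print(Q.mean(0),'len',np.linalg.norm(v)/2,'wid',np.linalg.norm(w)/2,np.degrees(np.arctan2(v[1],v[0])),np.degrees(np.arctan2(w[1],w[0])))
# tray in hand: rim corners in w4 crop
t=np.load('tool4.npy');q=R.from_quat(t[3:]);t=t[:3]
zr=t[2]-5.8+24
P=plane(L('w4.npz'),np.array([(67,430),(468,430)])/2.5+[210,30],zr);print('tray far rim in tool',q.inv().apply(P-t).round(1))
E
python3 nest.py
```

```text
[[550.2, 28.6], [554.4, 81.5], [543.6, 23.0], [548.7, 88.0]] [[643.3, 21.6], [646.9, 74.7], [648.1, 14.8], [653.5, 79.9]]
[598.67911654  51.58662612] len 93.06829846798192 wid 53.13224715205963 -4.267632184543862 85.78741698976073
[598.47967789  51.41724657] len 104.98366361857398 wid 65.25620033166227 -4.4328677756345884 85.39805780782658
tray far rim in tool [[ 44.2 -26.  -17.8]
 [ 44.2  22.7 -17.5]]
```

```bash
python3 - <<'E'
from h import *
w=dict(np.load('w4.npz'));t=np.load('tool4.npy');q=R.from_quat(t[3:]);t=t[:3]
I=cv2.imread('pics/w4full.png')
print(I[405:436:2,250].tolist()); print(I[405:436:2,312].mean(1).round().tolist())
for u in [(237,202),(397,202),(248,424),(387,424)]:
    print([q.inv().apply(plane(w,[u],t[2]+dz)-t).round(1).tolist() for dz in (16.2,19,21)])
s=monitor.state();print(s['eef_pos'],s['opening'])
E
```

```text
[[102, 113, 119], [102, 112, 118], [102, 112, 117], [100, 109, 115], [139, 153, 160], [138, 151, 158], [137, 151, 158], [137, 151, 158], [137, 151, 159], [144, 159, 167], [7, 6, 5], [12, 11, 10], [12, 9, 10], [12, 11, 10], [12, 11, 10], [11, 11, 10]]
[65.0, 64.0, 64.0, 65.0, 63.0, 63.0, 64.0, 67.0, 92.0, 91.0, 91.0, 91.0, 93.0, 30.0, 11.0, 14.0]
[[[43.8, -26.3, -15.8]], [[44.3, -25.8, -18.5]], [[44.7, -25.4, -20.5]]]
[[[43.8, 23.1, -15.5]], [[44.3, 22.5, -18.3]], [[44.7, 22.1, -20.3]]]
[[[-36.0, -26.2, -16.8]], [[-33.8, -25.7, -19.6]], [[-32.2, -25.3, -21.6]]]
[[[-36.2, 23.4, -16.6]], [[-34.0, 22.9, -19.3]], [[-32.4, 22.5, -21.3]]]
[735.5696151   54.32410996 196.58321754] 0.5492168047139034
```

```bash
python3 - <<'E'
from h import *
go((599.2,53.1,125),down(85.65))
E
```

```text
shift cm [13.54 -0.29  7.34] turn deg [ 0.31 -0.79  3.81]
```

step_arm --rows '[3, -0.1, 0, 0.3, -0.8, 3.8, 5, 0, 0, 0, 0, 0, 5, 0, 0, 0, 0, 0, 0, 0, 2.5, 0, 0, 0, 0, 0, 2.5, 0, 0, 0, 0, 0, 0, 0, 0, 0]'

```text
t: 7.15
eef_pos: [590.1, 67.9, 147.1]
ee_rot: [-0.003, 0.032, 0.999, 0.002]
ft_force: [1.3, -0.3, -0.2]
opening: 0.553
```

```bash
python3 - <<'E'
from h import *
print(tool()[0]);go((599.2,53.1,110),down(85.65))
E
```

```text
[590.10539333  67.93441613 147.10367306]
shift cm [-1.02 -1.43  3.7 ] turn deg [ 0.19 -0.34  0.67]
```

step_arm --rows '[-1.0, -1.4, 1.5, 0.2, -0.3, 0.7, 0, 0, 1.5, 0, 0, 0, 0, 0, 0, 0, 0, 0]'

```text
t: 7.52
eef_pos: [600.3, 52.6, 117.1]
ee_rot: [0.001, 0.038, 0.999, 0.0]
ft_force: [-0.3, 0.1, -0.9]
opening: 0.551
```

```bash
python3 - <<'E'
from h import *
p=cam('wrist');t,q=tool();print(t);go((599.2,53.1,110),down(85.65))
I=optics.read_camera('wrist');cv2.imwrite('pics/w5.png',cv2.resize(I[20:300,190:450,::-1],None,fx=2.1,fy=2.1,interpolation=cv2.INTER_NEAREST))
np.savez('w5.npz',**p);np.save('tool5.npy',np.r_[t,q.as_quat()])
E
```

```text
[600.27052653  52.61767906 117.12486361]
shift cm [0.11 0.04 0.71] turn deg [ 0.01  0.13 -0.04]
```

View pics/w5.png

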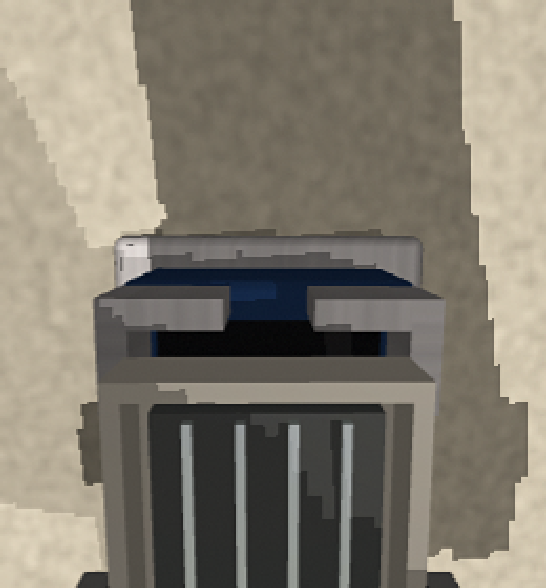

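The far guides' outer top corners are at about (95,299) and (444,299), and their inner edge is at y 331. The tray's near rim corners are at (98,382) and (437,382), with its lower edge at (108,358)–(422,358).

```bash
python3 - <<'E'
from h import *
w=dict(np.load('w5.npz'));t=np.load('tool5.npy');q=R.from_quat(t[3:]);t=t[:3]
for n,u,z in [('guide out',[(95,299),(444,299)],94),('guide in',[(128,331),(411,331)],94),('rim',[(98,382),(437,382)],t[2]+18.2),('low',[(108,358),(422,358)],t[2]-5.8)]:
    P=plane(w,np.array(u)/2.1+[190,20],z);print(n,q.inv().apply(P-t).round(1).tolist(),P[:,:2].round(1).tolist())
E
```

```text
guide out [[53.6, -33.6, 23.0], [53.7, 31.6, 23.0]] [[544.3, 23.3], [549.2, 88.2]]
guide in [[47.7, -27.6, 23.0], [47.8, 25.7, 23.0]] [[550.7, 28.7], [554.7, 81.9]]
rim [[45.2, -25.8, -18.3], [45.3, 23.1, -18.3]] [[553.2, 30.4], [556.8, 79.1]]
low [[45.1, -28.5, 5.7], [45.2, 25.0, 5.7]] [[553.1, 27.6], [557.1, 81.0]]
```

step_arm --rows '[0, 0.05, 1.2, 0, 0.1, 0, 0, 0, 0, 0, 0, 0]'

```text
t: 7.82
eef_pos: [601.4, 53.1, 105.4]
ee_rot: [0.001, 0.038, 0.999, 0.0]
ft_force: [-0.7, -0.0, -1.0]
opening: 0.552
```

```bash
python3 - <<'E'
from h import *
print(tool()[0]);go((600.2,53.1,66),down(85.65))
E
```

```text
[601.38513722  53.1430171  105.44767785]
shift cm [ 0.13 -0.02  3.94] turn deg [ 0.03  0.14 -0.04]
```

step_arm --rows '[0.13, 0, 0.5, 0, 0.1, 0, 0.05, 0, 0.5, 0, 0, 0, 0, 0, 0, 0, 0, 0]'

```text
t: 8.2
eef_pos: [599.7, 53.6, 95.0]
ee_rot: [0.0, 0.038, 0.999, 0.0]
ft_force: [0.2, -0.1, -0.6]
opening: 0.553
```

```bash
python3 - <<'E'
from h import *
print(tool()[0]);go((600.2,53.1,66),down(85.65))
E
```

```text
[599.66477232  53.60252798  94.97426662]
shift cm [-0.05 -0.05  2.9 ] turn deg [ 0.04  0.05 -0.01]
```

Bottom at about 89 mm, just inside the guide tops, with no contact. I'll continue down.

step_arm --rows '[-0.05, -0.05, 0.6, 0, 0, 0, 0, 0, 0.6, 0, 0, 0, 0, 0, 0, 0, 0, 0]'

```text
t: 8.57
eef_pos: [600.3, 53.0, 82.2]
ee_rot: [0.001, 0.038, 0.999, 0.0]
ft_force: [0.6, 0.9, -1.0]
opening: 0.551
```

```bash
python3 - <<'E'
from h import *
print(tool()[0]);go((600.2,53.1,66),down(85.65))
E
```

```text
[600.2554809   53.0112706   82.19617028]
shift cm [0.01 0.01 1.62] turn deg [ 0.05  0.06 -0.02]
```

step_arm --rows '[0, 0, 0.5, 0, 0, 0, 0, 0, 0.5, 0, 0, 0, 0, 0, 0.3, 0, 0, 0, 0, 0, 0.2, 0, 0, 0]'

```text
t: 9.07
eef_pos: [600.5, 53.1, 66.3]
ee_rot: [0.001, 0.038, 0.999, 0.0]
ft_force: [-0.2, -0.3, -0.7]
opening: 0.551
```

step_arm --rows '[0, 0, 0.1, 0, 0, 0, 0, 0, 0.1, 0, 0, 0]'

```text
t: 9.32
eef_pos: [600.4, 53.1, 65.8]
ee_rot: [0.001, 0.038, 0.999, 0.001]
ft_force: [-5.1, -0.0, 11.8]
opening: 0.551
```

Floor contact is at 65.8 mm, as predicted. Releasing.

step_arm --rows '[0, 0, 0, 0, 0, 0, 0, 0, 0, 0, 0, 0, 0, 0, 0, 0, 0, 0, 0, 0, 0, 0, 0, 0]' --gripper 7.5

```text
t: 9.82
eef_pos: [601.2, 53.2, 66.4]
ee_rot: [0.001, 0.038, 0.999, 0.001]
ft_force: [-0.2, -0.1, 0.6]
opening: 0.876
```

step_arm --rows '[0, 0, -1, 0, 0, 0, 0, 0, -4, 0, 0, 0, 0, 0, -5, 0, 0, 0, 0, 0, -4, 0, 0, 0, 0, 0, 0, 0, 0, 0]'

```text
t: 10.45
eef_pos: [601.1, 52.9, 213.0]
ee_rot: [0.002, 0.038, 0.999, 0.001]
ft_force: [-0.4, -0.8, 0.2]
opening: 0.88
```

```bash
python3 - <<'E'
from h import *
print(tool()[0]);go((625,299,120),down(87))
E
```

```text
[601.08197827  52.91152158 212.98188844]
shift cm [-0.47 24.7   9.34] turn deg [ 0.09  0.21 -1.39]
```

step_arm --rows '[-0.1, 3, 0, 0, 0, -1.4, -0.1, 5.5, 0, 0, 0, 0, -0.1, 5.5, 0, 0, 0, 0, -0.1, 5.5, 0, 0, 0, 0, 0, 4, 1, 0, 0, 0, 0, 1, 3, 0, 0, 0, 0, 0, 3, 0, 0, 0, 0, 0, 2, 0, 0, 0, 0, 0, 0, 0, 0, 0]' --gripper 8.5

```text
t: 11.58
eef_pos: [616.7, 302.9, 117.0]
ee_rot: [-0.001, 0.027, 1.0, -0.001]
ft_force: [0.1, 0.6, 0.3]
opening: 0.995
```

```bash
python3 - <<'E'
from h import *
p=cam('wrist');t,q=tool();print(t)
I=optics.read_camera('wrist');H=cv2.cvtColor(I,cv2.COLOR_RGB2HSV)
cv2.imwrite('pics/w6.png',I[:,:,::-1])
m=(H[...,1]>120)&(H[...,0]>95)&(H[...,0]<130)&(H[...,2]>90);m[:, :150]=0
for c in blobs(m): x,l,w,a=rect(p,c,16);print(x,l,w,a,c.reshape(-1,2).min(0),c.reshape(-1,2).max(0))
hist=H[...,2][(H[...,1]>120)&(H[...,0]>95)&(H[...,0]<130)]; print(np.histogram(hist,10))
E
```

```text
[616.65368122 302.94205393 116.97464171]
[638.2849  280.06512] 16.383057 15.490084 177.0404 [272 265] [297 290]
(array([ 966,    0,  105, 2579, 1868, 2443,   37,   35,   20,  356]), array([  1. ,  15.9,  30.8,  45.7,  60.6,  75.5,  90.4, 105.3, 120.2,
       135.1, 150. ]))
```

```bash
python3 - <<'E'
from h import *
p=cam('wrist')
I=cv2.imread('pics/w6.png');H=cv2.cvtColor(I,cv2.COLOR_BGR2HSV)
b=((H[...,1]>110)&(H[...,0]>95)&(H[...,0]<130)&(H[...,2]>28)).astype(np.uint8);b[:,:200]=0
c,h=cv2.findContours(b,cv2.RETR_CCOMP,cv2.CHAIN_APPROX_NONE)
for k,hh in zip(c,h[0]):
    if cv2.contourArea(k)>400: print('hole' if hh[3]>=0 else 'outer',rect(p,k,16),k.reshape(-1,2).min(0),k.reshape(-1,2).max(0))
cv2.imwrite('pics/w6c.png',cv2.convertScaleAbs(I,alpha=1.7))
E
```

```text
outer (array([604.7964, 298.2048], dtype=float32), np.float32(88.06025), np.float32(47.93884), np.float32(176.98952)) [268 146] [351 290]
hole (array([605.30914, 297.99518], dtype=float32), np.float32(61.94051), np.float32(25.927048), np.float32(177.15446)) [288 170] [331 271]
```

View pics/w6c.png

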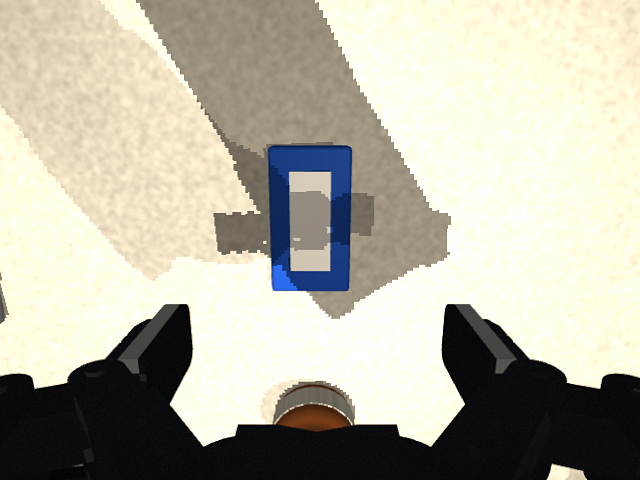

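The cover is at (268–351, 146–290), which casts to centre (604.9, 298.1), axis -3°, size 88x48. The jar sits behind it at (313,410).

```bash
python3 - <<'E'
from h import *
go((605.5,299.3,4),down(87))
E
```

```text
shift cm [ 1.17 -0.45 11.42] turn deg [-0.02  0.02 -0.11]
```

step_arm --rows '[1.1, -0.4, 2, 0, 0, 0, 0, 0, 3, 0, 0, 0, 0, 0, 3, 0, 0, 0, 0, 0, 2, 0, 0, 0, 0, 0, 0, 0, 0, 0]'

```text
t: 12.25
eef_pos: [613.0, 300.4, 23.6]
ee_rot: [0.006, 0.029, 1.0, 0.003]
ft_force: [0.6, -0.2, 1.1]
opening: 0.998
```

```bash
python3 - <<'E'
from h import *
print(tool()[0]);go((605.5,299.3,3),down(87))
E
```

```text
[612.95654059 300.43072759  23.6167841 ]
shift cm [ 0.76 -0.17  2.05] turn deg [ 0.33  0.7  -0.3 ]
```

step_arm --rows '[0.7, -0.2, 0.8, 0.3, 0.7, 0, 0, 0, 0.8, 0, 0, 0, 0, 0, 0.3, 0, 0, 0]'

```text
t: 12.62
eef_pos: [607.7, 299.7, 6.6]
ee_rot: [0.002, 0.029, 1.0, 0.001]
ft_force: [0.1, 0.2, -0.1]
opening: 0.994
```

```bash
python3 - <<'E'
from h import *
print(tool()[0]);go((605.5,299.3,2.5),down(87))
E
```

```text
[607.7277472  299.73932712   6.59346658]
shift cm [ 0.22 -0.06  0.41] turn deg [ 0.16  0.19 -0.32]
```

step_arm --rows '[0.2, -0.05, 0.4, 0.2, 0.2, -0.3, 0.1, 0, 0, 0, 0, 0]'

```text
t: 12.88
eef_pos: [604.7, 299.5, 2.4]
ee_rot: [-0.0, 0.026, 1.0, -0.0]
ft_force: [-0.3, -0.1, -0.1]
opening: 0.994
```

step_arm --rows '[0, 0, 0.03, 0, 0, 0, 0, 0, 0.03, 0, 0, 0, 0, 0, 0.03, 0, 0, 0, 0, 0, 0, 0, 0, 0, 0, 0, 0, 0, 0, 0, 0, 0, 0, 0, 0, 0]' --gripper 4.0 --force 40

```text
t: 13.62
eef_pos: [605.2, 299.9, 2.4]
ee_rot: [0.0, 0.026, 1.0, -0.0]
ft_force: [-1.1, -0.3, 1.0]
opening: 0.551
```

```bash
python3 - <<'E'
from h import *
s=monitor.state();print(tool()[0],s['opening'],s['ft_force']);go((605.5,299.3,2.5),down(87))
E
```

```text
[605.20303676 299.92421155   2.39428684] 0.5507519113466802 [-1.08692817 -0.31748755  1.02824072]
shift cm [-0.03 -0.06 -0.01] turn deg [-0.    0.05  0.01]
```

step_arm --rows '[0, 0, -1, 0, 0, 0, 0, 0, -3, 0, 0, 0, 0, 0, -5, 0, 0, 0, 0, 0, -5, 0, 0, 0, 0, 0, -4, 0, 0, 0, -3, -3, 0, 0, 0, 0, -5, -4, 0, 0, 0, 0, -4, -4, 0, 0, 0, 0, 0, -4, 0, 0, 0, 0, 0, -4, 0, 0, 0, 1.4]'

```text
t: 14.88
eef_pos: [717.8, 105.1, 193.0]
ee_rot: [0.002, 0.034, 0.999, 0.002]
ft_force: [1.1, 0.0, -1.2]
opening: 0.547
```

```bash
python3 - <<'E'
from h import *
print(tool()[0],monitor.state()['opening']);go((750,54,195),down(85.65))
E
```

```text
[717.77515311 105.10029988 192.97091679] 0.5474780396992998
shift cm [-3.56 -4.88 -0.21] turn deg [0.26 0.18 0.49]
```

step_arm --rows '[-1.8, -2.4, -0.1, 0.2, 0.2, 0.4, -1.8, -2.4, -0.1, 0, 0, 0, 0, 0, 0, 0, 0, 0, 0, 0, 0, 0, 0, 0]'

```text
t: 15.38
eef_pos: [750.3, 47.0, 196.8]
ee_rot: [-0.0, 0.041, 0.999, -0.001]
ft_force: [0.4, 0.9, -0.9]
opening: 0.553
```

```bash
python3 - <<'E'
from h import *
p=cam('wrist');t,q=tool();print(t,q.as_matrix().round(3).tolist())
I=optics.read_camera('wrist');np.savez('w7.npz',**p);np.save('tool7.npy',np.r_[t,q.as_quat()])
cv2.imwrite('pics/w7full.png',I[:,:,::-1])
cv2.imwrite('pics/w7.png',cv2.resize(I[0:260,210:430,::-1],None,fx=2.3,fy=2.3,interpolation=cv2.INTER_NEAREST))
E
```

```text
[750.28055868  47.00856359 196.84416037] [[-0.997, 0.081, -0.0], [0.081, 0.997, -0.002], [0.0, -0.002, -1.0]]
```

View pics/w7.png

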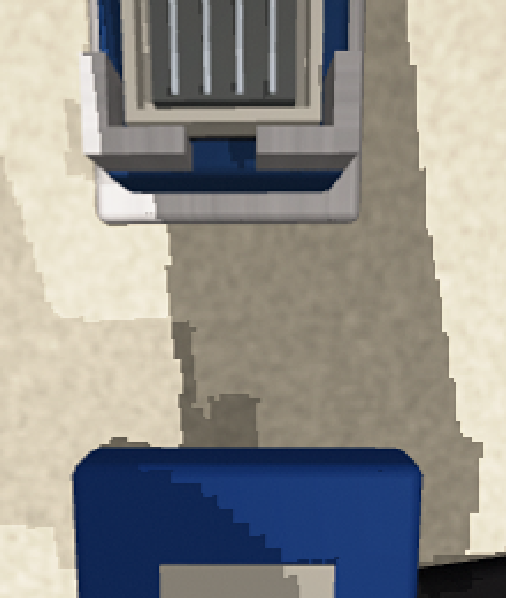

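The tray is in the pocket, square, with its near rim at (123–323, 122) just inside the guides at y 125. The held cover spans x 75–421 with its near top edge at about y 468.

```bash
python3 - <<'E'
from h import *
w=dict(np.load('w7.npz'));t=np.load('tool7.npy');q=R.from_quat(t[3:]);t=t[:3]
S=lambda u:np.array(u)/2.3+[210,0]
P=plane(w,S([(124,122),(322,122)]),84);a=np.radians(-4.35);u=np.array([np.cos(a),np.sin(a)])
print('tray end',P.round(1).tolist(),'centre',P[:,:2].mean(0)-44*u)
P=plane(w,S([(105,126),(336,126)]),94);print('guide in centre',P[:,:2].mean(0)-46.5*u,np.ptp(P[:,1]))
for y in (455,468): print('cover',q.inv().apply(plane(w,S([(75,y),(421,y)]),t[2]+13.6)-t).round(1).tolist())
go((599.3,53.1,145),down(85.65))
E
```

```text
tray end [[640.7, 24.1, 84.0], [644.6, 72.6, 84.0]] centre [598.75729494  51.68325258]
guide in centre [598.65330691  51.31761465] 54.475746659030335
cover [[45.7, -24.8, -13.5], [45.8, 22.3, -13.6]]
cover [[43.9, -24.9, -13.5], [44.0, 22.4, -13.6]]
shift cm [15.1  -0.56  5.19] turn deg [-0.13 -0.01 -0.33]
```

step_arm --rows '[3, -0.1, 0, 0, 0, -0.3, 5, -0.2, 0, 0, 0, 0, 5, -0.2, 0, 0, 0, 0, 0, 0, 2.5, 0, 0, 0, 0, 0, 1.5, 0, 0, 0, 0, 0, 0, 0, 0, 0]'

```text
t: 16.18
eef_pos: [614.0, 59.3, 156.7]
ee_rot: [0.0, 0.033, 0.999, 0.001]
ft_force: [0.6, -0.1, -0.0]
opening: 0.55
```

```bash
python3 - <<'E'
from h import *
print(tool()[0]);go((599.3,53.0,125),down(85.65))
E
```

```text
[614.01602462  59.27575415 156.70660203]
shift cm [ 1.43 -0.73  3.17] turn deg [0.06 0.01 0.55]
```

step_arm --rows '[1.4, -0.7, 1, 0, 0, 0.5, 0, 0, 1.5, 0, 0, 0, 0, 0, 0, 0, 0, 0]'

```text
t: 16.55
eef_pos: [602.5, 54.5, 132.2]
ee_rot: [0.002, 0.037, 0.999, 0.001]
ft_force: [0.2, -0.4, 0.5]
opening: 0.549
```

```bash
python3 - <<'E'
from h import *
print(tool()[0]);go((599.3,53.0,86.5),down(85.65))
E
```

```text
[602.5319127   54.46892307 132.17715486]
shift cm [ 0.33 -0.18  4.57] turn deg [0.13 0.22 0.11]
```

step_arm --rows '[0.3, -0.17, 1, 0.1, 0.2, 0.1, 0, 0, 1, 0, 0, 0, 0, 0, 0, 0, 0, 0]'

```text
t: 16.92
eef_pos: [600.8, 53.4, 111.3]
ee_rot: [0.001, 0.038, 0.999, 0.0]
ft_force: [0.3, -0.5, -1.1]
opening: 0.55
```

```bash
python3 - <<'E'
from h import *
print(tool()[0]);go((599.3,53.0,86.5),down(85.65))
E
```

```text
[600.83416003  53.41018364 111.25863311]
shift cm [ 0.15 -0.05  2.48] turn deg [0.05 0.1  0.02]
```

step_arm --rows '[0.15, -0.05, 0.5, 0, 0.1, 0, 0, 0, 0.5, 0, 0, 0, 0, 0, 0, 0, 0, 0]'

```text
t: 17.3
eef_pos: [599.5, 53.1, 100.8]
ee_rot: [0.0, 0.038, 0.999, 0.001]
ft_force: [-0.8, -0.9, -0.4]
opening: 0.547
```

```bash
python3 - <<'E'
from h import *
print(tool()[0]);go((599.3,53.0,86.5),down(85.65))
E
```

```text
[599.54140012  53.11466021 100.82865149]
shift cm [ 0.02 -0.01  1.43] turn deg [0.06 0.02 0.03]
```

step_arm --rows '[0.02, 0, 0.5, 0, 0, 0, 0, 0, 0.5, 0, 0, 0, 0, 0, 0.2, 0, 0, 0, 0, 0, 0.1, 0, 0, 0]'

```text
t: 17.8
eef_pos: [599.6, 53.2, 87.2]
ee_rot: [0.001, 0.038, 0.999, 0.001]
ft_force: [0.3, 0.2, -1.3]
opening: 0.549
```

step_arm --rows '[0, 0, 0.1, 0, 0, 0, 0, 0, 0.1, 0, 0, 0]'

```text
t: 18.05
eef_pos: [599.7, 53.2, 86.3]
ee_rot: [0.0, 0.038, 0.999, 0.001]
ft_force: [-5.7, 0.4, 14.2]
opening: 0.549
```

Contact is at 86.3 mm, as predicted. Releasing and lifting.

step_arm --rows '[0, 0, 0, 0, 0, 0, 0, 0, 0, 0, 0, 0, 0, 0, 0, 0, 0, 0, 0, 0, 0, 0, 0, 0]' --gripper 7.5

```text
t: 18.55
eef_pos: [600.2, 53.2, 86.7]
ee_rot: [0.001, 0.038, 0.999, 0.001]
ft_force: [-0.3, -0.3, -0.2]
opening: 0.875
```

step_arm --rows '[0, 0, -1, 0, 0, 0, 0, 0, -4, 0, 0, 0, 0, 0, -5, 0, 0, 0, 0, 0, -5, 0, 0, 0, -2, 0, -3, 0, 0, 0, -4, 0, 0, 0, 0, 0, -4, 0, 0, 0, 0, 0, -2, 0, 0, 0, 0, 0, 0, 0, 0, 0, 0, 0]' --gripper 8.5

```text
t: 19.68
eef_pos: [722.6, 43.8, 279.7]
ee_rot: [0.004, 0.037, 0.999, 0.001]
ft_force: [-0.8, -0.1, -0.5]
opening: 0.993
```

```bash
python3 - <<'E'
from h import *
print(tool()[0])
p=cam('wrist');I=optics.read_camera('wrist');cv2.imwrite('pics/w8.png',I[:,:,::-1]);np.savez('w8.npz',**p)
H=cv2.cvtColor(I,cv2.COLOR_RGB2HSV)
b=((H[...,1]<70)&(H[...,2]>130)).astype(np.uint8);b[:,:200]=0
bl=((H[...,1]>110)&(H[...,0]>95)&(H[...,0]<130)&(H[...,2]>28)).astype(np.uint8)
c,h=cv2.findContours(bl,cv2.RETR_CCOMP,cv2.CHAIN_APPROX_NONE)
for k,hh in zip(c,h[0]):
    if hh[3]>=0 and cv2.contourArea(k)>400: print('panel',rect(p,k,100),k.reshape(-1,2).min(0),k.reshape(-1,2).max(0))
I=cv2.imread('pics/top0.png');p=cam('top');H=cv2.cvtColor(I,cv2.COLOR_BGR2HSV)
b=(H[...,1]<28)&(H[...,2]>150);b[:,:340]=0;b[:,460:]=0;b[:160]=0;b[270:]=0
for c in blobs(b,1000): print('bar',rect(p,c,209),cv2.boxPoints(cv2.minAreaRect(c)).round().tolist())
E
```

```text
[722.58317644  43.78219746 279.74425643]
bar (array([ 575.8115 , -191.61424], dtype=float32), np.float32(100.70825), np.float32(96.393616), np.float32(169.71782)) [[373.0, 237.0], [382.0, 178.0], [439.0, 187.0], [430.0, 246.0]]
```

```bash
python3 - <<'E'
from h import *
w=dict(np.load('w8.npz'));I=cv2.imread('pics/w8.png');H=cv2.cvtColor(I,cv2.COLOR_BGR2HSV)
c0=proj(w,[(598.6,51.5,100)])[0];print(c0)
x,y=c0.astype(int)
b=((H[...,1]<90)&(H[...,2]>60)).astype(np.uint8)
n,lab,st,ce=cv2.connectedComponentsWithStats(b);l=lab[y,x];print(st[l])
k=blobs(lab==l)[0];print('panel',rect(w,k,100))
# blue around
m=((H[...,1]>110)&(H[...,0]>95)&(H[...,0]<130)&(H[...,2]>28));print('blue px near',m[y-60:y+60,x-45:x+45].sum())
S=np.array([553.7,-187.6,0]);Rs=R.from_euler('z',-10.3,degrees=True)
Rg=Rs*R.from_euler('y',-35,degrees=True)
G=lambda v:S+[0,0,135]+Rg.apply(v)
Rt=R.from_matrix(Rg.as_matrix()@np.c_[[-1,0,0],[0,1,0],[0,0,-1]])
print('grip_mid',G([-66,0,0]),'tcp final',G([-66,5,-25]),'stage',G([-66,5,125]))
go(G([-66,5,125]),Rt)
E
```

```text
[316.37061248  40.95741728]
[ 299    0   36   87 2995]
panel (array([600.5633  ,  51.262947], dtype=float32), np.float32(56.36597), np.float32(24.5389), np.float32(175.45499))
blue px near 0
grip_mid [ 500.50720495 -177.9332308    97.1439552 ] tcp final [ 515.50954787 -175.57772404   76.66515409] stage [ 430.85955679 -160.19421344  199.53796074]
shift cm [ 27.55 -22.55   7.79] turn deg [  2.01 -34.59   5.77]
```

step_arm --rows '[4, -2.5, 0, 0, 0, 0, 4.5, -3.3, 0, 0, 0, 0, 4.5, -3.3, 0, 0, 0, 0, 4.5, -3.3, 0, 0, 0, 0, 4.5, -3.3, 0, 0, 0, 0, 4, -3, 0, 0, 0, 0, 2, -2.5, 0, 0, 0, 2.8, 0, 0, 0, 0, -8, 2.8, 0, 0, 0, 0, -8, 0, 0, 0, 0, 0, 0, 0]'

```text
t: 20.98
eef_pos: [409.6, -150.2, 278.5]
ee_rot: [0.147, 0.089, 0.985, -0.008]
ft_force: [0.6, -0.4, -0.3]
opening: 0.995
```

```bash
cat >gun.py <<'E'
from h import *
S=np.array([553.7,-187.6,0]);Rs=R.from_euler('z',-10.3,degrees=True)
Rg=Rs*R.from_euler('y',-35,degrees=True)
G=lambda v:S+[0,0,135]+Rg.apply(v)
Rt=R.from_matrix(Rg.as_matrix()@np.c_[[-1,0,0],[0,1,0],[0,0,-1]])
E
python3 - <<'E'
from gun import *
t,q=tool();print(t,q.as_matrix()[:,2].round(2));go(G([-66,5,125]),Rt)
E
```

```text
[ 409.6453797  -150.16852783  278.53180565] [ 0.29 -0.04 -0.96]
shift cm [ 0.13 -0.7   8.21] turn deg [  0.61 -18.07  -0.22]
```

step_arm --rows '[0, -0.3, 2, 0.3, -9, 0, 0, -0.3, 2, 0.3, -9, 0, 0, 0, 0, 0, 0, 0]'

```text
t: 21.35
eef_pos: [415.4, -152.4, 256.1]
ee_rot: [0.231, 0.083, 0.969, -0.017]
ft_force: [0.4, 0.6, -0.2]
opening: 0.997
```

```bash
python3 - <<'E'
from gun import *
t,q=tool();print(t,q.as_matrix()[:,2].round(2));go(G([-66,5,125]),Rt)
p=cam('wrist');I=optics.read_camera('wrist');cv2.imwrite('pics/w9.png',I[:,:,::-1]);np.savez('w9.npz',**p);np.save('tool9.npy',np.r_[t,q.as_quat()])
pts={'gripmid z14':[-66,0,14],'grip end +y':[-129,17,14],'grip end -y':[-129,-17,14],'trig tip':[-74,42,8],'trig tip out':[-78,40,0],'hinge':[-26,20,8]}
for k,v in pts.items(): print(k,proj(p,[G(v)]).round(1))
J=cv2.convertScaleAbs(I[:,:,::-1],alpha=1.5)
cv2.imwrite('pics/w9c.png',J)
E
```

```text
[ 415.42497676 -152.37960815  256.09775753] [ 0.44 -0.07 -0.89]
shift cm [ 1.07 -0.54  5.79] turn deg [ 0.59 -8.27  0.32]
gripmid z14 [[303.4 223.3]]
grip end +y [[326.5 138.8]]
grip end -y [[280.7 138.4]]
trig tip [[358.  212.7]]
trig tip out [[354.5 207. ]]
hinge [[328.9 273.7]]
```

View pics/w9c.png

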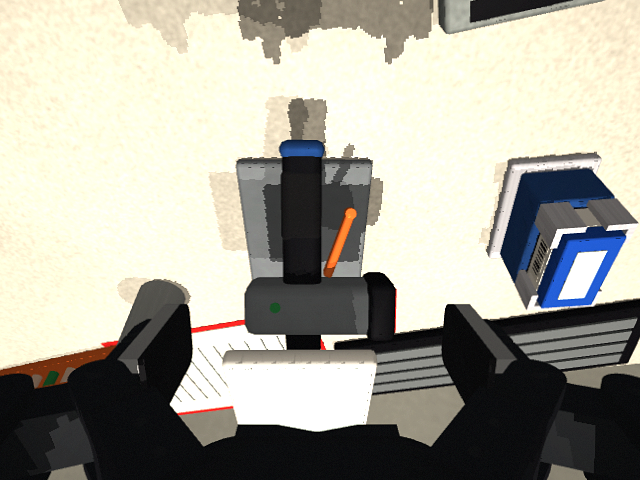

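The gun matches the model. The blue grip end is at (280–323, 149), the trigger bead at (351,213), the hinge at (329,275), all within 2–3 px of prediction. On the right the nest holds the covered case level at (580,270).

step_arm --rows '[0.5, -0.3, 1, 0.6, -8.3, 0.3, 0.5, -0.2, 2, 0, 0, 0, 0, 0, 0, 0, 0, 0]'

```text
t: 21.78
eef_pos: [426.9, -154.4, 235.8]
ee_rot: [0.241, 0.077, 0.967, -0.018]
ft_force: [-0.4, 1.3, 0.9]
opening: 0.996
```

```bash
python3 - <<'E'
from gun import *
t,q=tool();print(t,Rg.inv().apply(t-S-[0,0,135]));go(G([-66,5,-25]),Rt)
E
```

```text
[ 426.86970415 -154.41844432  235.77598833] [-49.27630371   9.96929833 157.52840503]
shift cm [-0.58 -0.74 18.31] turn deg [ 0.81 -7.08  1.  ]
```

```bash
python3 - <<'E'
from gun import *
print(monitor.state()['joint_positions'].round(3))
E
```

```text
[ 0.542 -0.012 -0.239  2.385 -0.254  0.295  1.94 ]
```

step_arm --rows '[-0.3, -0.3, 0, 0.8, -3.5, 0.5, 0, 0, 0, 0, -3.5, 0.5, 0, 0, 0, 0, 0, 0]'

```text
t: 22.15
eef_pos: [427.8, -156.4, 236.1]
ee_rot: [0.255, 0.077, 0.964, -0.021]
ft_force: [0.6, -0.1, 1.2]
opening: 0.993
```

```bash
python3 - <<'E'
from gun import *
print(monitor.state()['joint_positions'].round(3))
t,q=tool();print(t,Rg.inv().apply(t-S-[0,0,135]));go(G([-66,5,-25]),Rt)
E
```

```text
[ 9.640e-01  1.000e-03 -6.450e-01  2.387e+00 -3.090e-01  2.530e-01
  2.010e+00]
[ 427.76311304 -156.36549456  236.08223187] [-48.09542841   8.21336821 157.07540156]
shift cm [ 0.1  -0.47 18.29] turn deg [ 0.53 -5.33  1.03]
```

step_arm --rows '[0.3, -0.2, 2, 0, 0, 0.5, 0.3, -0.2, 2, 0, -1, 0.5, 0, 0, 1.5, 0, -2, 0, 0, 0, 1, 0, -2, 0, 0, 0, 0, 0, 0, 0]'

```text
t: 22.78
eef_pos: [455.8, -171.1, 215.8]
ee_rot: [0.269, 0.077, 0.96, -0.007]
ft_force: [-0.6, 0.7, -0.7]
opening: 0.999
```

```bash
python3 - <<'E'
from gun import *
print(monitor.state()['joint_positions'].round(3))
t,q=tool();print(t,Rg.inv().apply(t-S-[0,0,135]));go(G([-66,5,-25]),Rt)
E
```

```text
[ 0.298  0.077  0.058  2.39  -0.749  0.195  2.47 ]
[ 455.80510728 -171.07595039  215.78345346] [-34.98325917  -1.24605849 123.11392897]
shift cm [ 2.09  0.08 15.  ] turn deg [ 2.17 -3.88  0.49]
```

```bash
cat >fit.py <<'E'
from h import *
from scipy.optimize import least_squares
import itertools
s=monitor.state()
D=[([-1.22219,.53718,-.00442,1.53886,.00257,1.0673,-.07118],[261.72,594.29,230.41],[-1.24e-4,.205888,.978575,-8.67e-4]),
([.542,-.012,-.239,2.385,-.254,.295,1.94],[426.87,-154.42,235.78],[.241,.077,.967,-.018]),
([.964,.001,-.645,2.387,-.309,.253,2.01],[427.76,-156.37,236.08],[.255,.077,.964,-.021]),
(list(s['joint_positions']),list(s['eef_pos']),list(s['ee_rot']))]
def fk(j,x,sg):
    h,L1,L2,L3,a1,a2,a3,c1,c7=x
    A=R.from_euler('ZYZ',[sg[0]*j[0]+c1,j[1],sg[1]*j[2]]); p=np.array([0,0,h])+A.apply([a1,0,L1])
    A=A*R.from_euler('YZ',[j[3],sg[2]*j[4]]); p=p+A.apply([a2,0,L2]) if False else p+ (A*R.from_euler('Z',-sg[2]*j[4])).apply([a2,0,L2])
    A=A*R.from_euler('YZ',[j[5],sg[3]*j[6]+c7]); p=p+(A*R.from_euler('Z',-sg[3]*j[6]-c7)).apply([a3,0,L3])
    return p,A
def res(x,sg):
    o=[]
    for j,p,q in D:
        P,A=fk(j,x,sg); o+=list((P-p)/2)+list((R.from_quat(np.r_[q[1:],q[0]]).inv()*A).as_rotvec()*100)
    return o+[v/100 for v in x[4:7]]
if __name__=='__main__':
    B=[]
    for sg in itertools.product([1,-1],repeat=4):
        for c7 in (0,np.pi/2,np.pi,-np.pi/2):
            f=least_squares(res,[350,430,430,250,0,0,0,0,c7],args=(sg,),max_nfev=60); B.append((f.cost,sg,f.x))
    B.sort(key=lambda b:b[0])
    for b in B[:3]: print(round(b[0],2),b[1],b[2].round(3).tolist())
    np.savez('kin.npz',x=B[0][2],sg=B[0][1])
E
python3 fit.py
```

```text
30.38 (-1, -1, -1, -1) [121.269, 507.928, 363.34, 224.852, 28.085, -100.319, 0.751, -0.069, 1.509]
30.38 (-1, -1, -1, -1) [121.269, 507.928, 363.34, 224.852, 28.085, -100.319, 0.751, -0.069, 1.509]
30.38 (-1, -1, -1, -1) [121.269, 507.928, 363.34, 224.851, 28.086, -100.319, 0.751, -0.069, 1.509]
```

```bash
python3 - <<'E'
s=open('fit.py').read()
s=s.replace("h,L1,L2,L3,a1,a2,a3,c1,c7=x","h,L1,L2,L3,a1,a2,a3,b0,b1,b2,b3,c1,c7=x")
s=s.replace("np.array([0,0,h])+A.apply([a1,0,L1])","R.from_euler('Z',sg[0]*j[0]+c1).apply([0,b0,h])+A.apply([a1,b1,L1])").replace("[a2,0,L2]","[a2,b2,L2]").replace("[a3,0,L3]","[a3,b3,L3]")
s=s.replace("x[4:7]]","x[4:11]]+[x[11]*300,(x[12]-np.pi/2)*300]").replace("itertools.product([1,-1],repeat=4)","[(-1,-1,-1,-1)]").replace("(0,np.pi/2,np.pi,-np.pi/2)","(np.pi/2,)").replace("0,0,0,0,c7]","0,0,0,0,0,0,0,0,c7]")
open('fit.py','w').write(s)
E
python3 fit.py; python3 -c "
from fit import *
k=np.load('kin.npz');print(np.round(np.array(res(k['x'],k['sg'])[:24]).reshape(4,6),2))"
```

```text
0.06 (-1, -1, -1, -1) [347.377, 505.685, 445.123, 337.057, -0.917, -0.743, -0.61, -24.164, -9.845, -9.845, -1.009, -0.0, 1.571]
[[-0.03  0.01 -0.   -0.    0.    0.  ]
 [ 0.02 -0.   -0.05 -0.11  0.15 -0.  ]
 [-0.04 -0.04  0.04  0.08 -0.02  0.01]
 [ 0.01  0.02  0.    0.   -0.    0.  ]]
```

```bash
cat >ik.py <<'E'
from fit import *
from gun import *
k=np.load('kin.npz');X,SG=k['x'],k['sg']
lo=np.array([-2.7,-.37,-1.27,.24,-1.31,.19,-2.76]);hi=np.array([2.7,2.16,1.26,2.4,4.45,1.91,2.76])
mid=(lo+hi)/2
def gt(v,tilt,half):
    "TCP pose: point v in gun frame; tilt deg; half turn"
    Rw=Rs*R.from_euler('y',-tilt,degrees=True)
    Q=R.from_matrix(Rw.as_matrix()@np.diag([-1,1,-1]))
    return G(v),Q*R.from_euler('z',180*half,degrees=True)
def ik(p,Q,j0,w=0.02):
    def f(j):
        P,A=fk(j,X,SG);return np.r_[(P-p)/5,(Q.inv()*A).as_rotvec()*20,w*(j-j0)]
    s=least_squares(f,np.clip(j0,lo+.06,hi-.06),bounds=(lo+.05,hi-.05))
    P,A=fk(s.x,X,SG);return s.x,np.linalg.norm(P-p),np.degrees((Q.inv()*A).magnitude())
if __name__=='__main__':
    rng=np.random.default_rng(0);cur=monitor.state()['joint_positions']
    for tilt in (35,28):
      for half in (0,1):
        for d in (-25,125):
            best=[]
            for n in range(25):
                j,e,a=ik(*gt([-66,5,d],tilt,half),rng.uniform(lo+.1,hi-.1))
                if e<1 and a<1: best.append((np.min(np.minimum(j-lo,hi-j)),j.round(2).tolist()))
            best.sort(reverse=True,key=lambda b:b[0])
            print(tilt,half,d,len(best),[(round(b[0],2),b[1]) for b in best[:3]])
E
python3 ik.py
```

```text
35 0 -25 15 [(np.float64(0.05), [1.2, 0.86, -1.11, 2.35, 2.17, 0.67, -0.16]), (np.float64(0.05), [1.27, 0.97, -1.22, 2.35, 2.11, 0.78, -0.04]), (np.float64(0.05), [1.18, 0.84, -1.08, 2.35, 2.18, 0.65, -0.19])]
35 0 125 0 []
35 1 -25 13 [(np.float64(0.05), [1.02, 0.7, -0.86, 2.35, 2.33, 0.49, 2.71]), (np.float64(0.05), [1.02, 0.7, -0.86, 2.35, 2.33, 0.49, 2.71]), (np.float64(0.05), [1.02, 0.7, -0.86, 2.35, 2.33, 0.49, 2.71])]
35 1 125 0 []
28 0 -25 14 [(np.float64(0.13), [1.08, 0.73, -0.98, 2.27, 1.85, 0.51, 0.04]), (np.float64(0.12), [0.88, 0.6, -0.72, 2.28, 1.97, 0.33, -0.17]), (np.float64(0.05), [0.74, 0.55, -0.55, 2.29, 2.12, 0.24, -0.36])]
28 0 125 0 []
28 1 -25 13 [(np.float64(0.06), [-0.26, 0.59, 0.65, 2.34, 4.21, 0.42, 0.48]), (np.float64(0.06), [-0.29, 0.61, 0.69, 2.34, 4.23, 0.44, 0.46]), (np.float64(0.05), [0.03, 0.51, 0.29, 2.32, 3.96, 0.24, 0.8])]
28 1 125 0 []
```

```bash
cat >scan.py <<'E'
from ik import *
rng=np.random.default_rng(1)
for tilt in (18,22,26,30):
  for half in (0,1):
    for d in (-25,40,90):
        best=[]
        for n in range(30):
            j0=rng.uniform(lo+.1,hi-.1)
            j,e,a=ik(*gt([-68,5,d],tilt,half),j0)
            if e<1 and a<1: best.append((round(np.min(np.minimum(j-lo,hi-j)),2),j.round(2).tolist()))
        A=sorted([b for b in best if b[1][4]<1.3],reverse=True)[:1];B=sorted([b for b in best if b[1][4]>=1.3],reverse=True)[:1]
        print(tilt,half,d,'j5~0',A,'flip',B)
E
python3 scan.py
```

```text
18 0 -25 j5~0 [(np.float64(0.25), [0.94, 0.65, -0.83, 2.15, 1.22, 0.46, 0.58])] flip [(np.float64(0.25), [1.04, 0.72, -0.97, 2.15, 1.3, 0.56, 0.53])]
18 0 40 j5~0 [(np.float64(0.11), [0.7, 0.37, -0.49, 2.23, 0.52, 0.3, 1.17])] flip []
18 0 90 j5~0 [(np.float64(0.15), [1.08, 0.32, -0.9, 2.25, 0.59, 0.43, 1.12])] flip []
18 1 -25 j5~0 [(np.float64(0.23), [0.89, 0.63, -0.77, 2.15, 1.17, 0.42, -2.53])] flip [(np.float64(0.14), [1.07, 0.76, -1.03, 2.15, 1.34, 0.61, -2.62])]
18 1 40 j5~0 [(np.float64(0.19), [1.04, 0.49, -0.92, 2.21, 0.95, 0.45, -2.34])] flip []
18 1 90 j5~0 [(np.float64(0.14), [0.84, 0.26, -0.63, 2.26, 0.35, 0.38, -1.81])] flip []
22 0 -25 j5~0 [] flip [(np.float64(0.2), [1.07, 0.74, -1.0, 2.2, 1.51, 0.54, 0.35])]
22 0 40 j5~0 [(np.float64(0.13), [1.01, 0.45, -0.85, 2.27, 1.1, 0.34, 0.65])] flip [(np.float64(0.05), [1.27, 0.66, -1.22, 2.26, 1.33, 0.6, 0.5])]
22 0 90 j5~0 [(np.float64(0.11), [1.27, 0.39, -1.13, 2.29, 0.91, 0.42, 0.84])] flip []
22 1 -25 j5~0 [] flip [(np.float64(0.05), [0.73, 0.55, -0.55, 2.21, 1.31, 0.24, -2.71])]
22 1 40 j5~0 [(np.float64(0.14), [1.12, 0.
[... 349 characters left out ...]
1.45, 0.33, 0.33])]
26 0 90 j5~0 [(np.float64(0.05), [1.36, 0.43, -1.22, 2.35, 1.18, 0.39, 0.59])] flip []
26 1 -25 j5~0 [] flip [(np.float64(0.06), [-0.44, 0.72, 0.91, 2.32, 4.39, 0.58, 0.25])]
26 1 40 j5~0 [] flip [(np.float64(0.05), [0.95, 0.42, -0.77, 2.32, 1.32, 0.24, -2.71])]
26 1 90 j5~0 [(np.float64(0.05), [1.22, 0.33, -1.03, 2.35, 1.02, 0.28, -2.41])] flip []
30 0 -25 j5~0 [] flip [(np.float64(0.1), [1.22, 0.89, -1.17, 2.3, 1.91, 0.69, 0.07])]
30 0 40 j5~0 [] flip [(np.float64(0.05), [1.3, 0.66, -1.22, 2.35, 1.69, 0.53, 0.18])]
30 0 90 j5~0 [] flip []
30 1 -25 j5~0 [] flip [(np.float64(0.09), [0.8, 0.58, -0.61, 2.31, 2.27, 0.3, 2.66])]
30 1 40 j5~0 [] flip []
30 1 90 j5~0 [] flip []
```

```bash
cat >path.py <<'E'
from ik import *
def gtr(v,tilt,roll):
    Rw=Rs*R.from_euler('y',-tilt,degrees=True)*R.from_euler('x',roll,degrees=True)
    return G(v),R.from_matrix(Rw.as_matrix()@np.diag([-1,1,-1]))
if __name__=='__main__':
    cur=monitor.state()['joint_positions']
    for roll in (-15,-10,-5,0,5,10,15):
      for tilt in (20,24):
        j=cur;log=[]
        W=[([-90,5,170],5,0),([-80,5,130],10,roll),([-75,5,110],15,roll),([-70,5,90],tilt,roll),([-68,5,60],tilt,roll),([-68,5,30],tilt,roll),([-68,5,0],tilt,roll),([-68,5,-25],tilt,roll)]
        for v,tl,ro in W:
            j,e,a=ik(*gtr(v,tl,ro),j,0.05); log.append((round(np.min(np.minimum(j-lo,hi-j)),2),round(e,1),round(a,1)))
        print(roll,tilt,[tuple(map(float,l)) for l in log],j.round(2).tolist())
E
python3 path.py
```

```text
-15 20 [(0.2, 0.0, 0.0), (0.14, 0.0, 0.0), (0.1, 0.0, 0.0), (0.05, 0.0, 0.0), (0.07, 0.0, 0.0), (0.05, 0.0, 0.0), (0.05, 0.0, 0.0), (0.05, 0.0, 0.0)] [-0.07, 0.51, 0.16, 2.23, 1.21, 0.24, 0.24]
-15 24 [(0.2, 0.0, 0.0), (0.14, 0.0, 0.0), (0.1, 0.0, 0.0), (0.05, 0.0, 0.0), (0.07, 0.0, 0.0), (0.1, 0.0, 0.0), (0.13, 0.0, 0.0), (0.16, 0.0, 0.0)] [0.7, 0.65, -0.78, 2.24, 1.66, 0.72, -0.05]
-10 20 [(0.2, 0.0, 0.0), (0.15, 0.0, 0.0), (0.1, 0.0, 0.0), (0.05, 0.0, 0.0), (0.05, 0.0, 0.0), (0.05, 0.0, 0.0), (0.05, 0.0, 0.0), (0.05, 0.0, 0.0)] [0.19, 0.49, -0.07, 2.23, 1.23, 0.24, 0.31]
-10 24 [(0.2, 0.0, 0.0), (0.15, 0.0, 0.0), (0.1, 0.0, 0.0), (0.05, 0.0, 0.0), (0.07, 0.0, 0.0), (0.1, 0.0, 0.0), (0.13, 0.0, 0.0), (0.15, 0.0, 0.0)] [0.77, 0.63, -0.77, 2.25, 1.67, 0.59, 0.0]
-5 20 [(0.2, 0.0, 0.0), (0.16, 0.0, 0.0), (0.11, 0.0, 0.0), (0.06, 0.0, 0.0), (0.05, 0.0, 0.0), (0.05, 0.0, 0.0), (0.05, 0.0, 0.0), (0.05, 0.0, 0.0)] [0.45, 0.5, -0.31, 2.21, 1.2, 0.24, 0.44]
-5 24 [(0.2, 0.0, 0.0), (0.16, 0.0, 0.0), (0.11, 0.0, 0.0), (0.05, 0.0, 0.0), (0.07, 0.0, 0.0), (0.09, 0.0, 0.0), (0.12, 0.0, 0.0), (0.
[... 907 characters left out ...]
(0.15, 0.0, 0.0), (0.12, 0.0, 0.0), (0.07, 0.0, 0.0), (0.05, 0.0, 0.0)] [0.5, 0.52, -0.13, 2.17, -0.87, 0.24, 2.65]
10 24 [(0.2, 0.0, 0.0), (0.21, 0.0, 0.0), (0.16, 0.0, 0.0), (0.08, 0.0, 0.0), (0.08, 0.0, 0.0), (0.05, 0.2, 0.7), (0.05, 0.7, 2.3), (0.05, 1.0, 3.4)] [0.54, 0.52, -0.16, 2.17, -0.91, 0.24, 2.71]
15 20 [(0.2, 0.0, 0.0), (0.23, 0.0, 0.0), (0.19, 0.0, 0.0), (0.15, 0.0, 0.0), (0.12, 0.0, 0.0), (0.07, 0.0, 0.0), (0.05, 0.0, 0.0), (0.05, 0.0, 0.0)] [0.63, 0.55, -0.22, 2.14, -0.86, 0.31, 2.71]
15 24 [(0.2, 0.0, 0.0), (0.23, 0.0, 0.0), (0.19, 0.0, 0.0), (0.05, 0.0, 0.0), (0.05, 0.0, 0.0), (0.05, 0.0, 0.0), (0.05, 0.2, 0.7), (0.05, 0.5, 1.8)] [0.79, 0.57, -0.38, 2.15, -0.81, 0.24, 2.71]
```

```bash
cat >n.py <<'E'
import sys
from path import *
a=list(map(float,sys.argv[1:]))
s=monitor.state();t,q=tool();print('t',round(s['t'],2),'gun pos',Rg.inv().apply(t-S-[0,0,135]).round(1),'j',s['joint_positions'].round(2),'f',s['ft_force'].round(1),'op',round(s['opening'],3))
go(*gtr(a[:3],a[3],a[4]))
E
python3 n.py -90 5 170 5 -8
```

```text
t 22.77 gun pos [-35.   -1.2 123.1] j [ 0.3   0.08  0.06  2.39 -0.75  0.19  2.47] f [-0.6  0.7 -0.7] op 0.999
shift cm [ 5.8   0.84 -4.28] turn deg [ 9.85 26.16 -0.78]
```

step_arm --rows '[0.5, 0.1, -2, 0, 4, 0, 1.2, 0.1, -1.5, 0, 5.5, 0, 1.2, 0.2, -1, 2, 5.5, 0, 1.2, 0.2, 0, 2.5, 5.5, 0, 1.2, 0.2, 0, 2.5, 5.5, 0, 0, 0, 0, 2.5, 0, 0, 0, 0, 0, 0, 0, 0]'

```text
t: 23.65
eef_pos: [391.5, -155.7, 239.5]
ee_rot: [0.042, 0.09, 0.991, -0.086]
ft_force: [-0.1, -1.1, -1.2]
opening: 0.995
```

```bash
python3 n.py -84 5 140 8 -15
```

```text
t 23.65 gun pos [-75.4   2.4 180.4] j [-0.    0.06  0.14  2.2   0.22  0.8   1.38] f [-0.1 -1.1 -1.2] op 0.995
shift cm [-1.23  0.89  3.85] turn deg [ 5.6  -2.16  0.87]
```

step_arm --rows '[-0.4, 0.3, 1, 3, -1, 0.5, -0.4, 0.3, 1, 3, -2, 0.4, -0.4, 0.3, 1, 0, -3, 0, 0, 0, 1, 0, -3, 0, 0, 0, 0, 0, 0, 0]'

```text
t: 24.28
eef_pos: [411.8, -163.0, 203.2]
ee_rot: [0.122, 0.092, 0.977, -0.15]
ft_force: [0.8, 0.4, -1.1]
opening: 0.995
```

```bash
python3 n.py -72 5 100 20 -15
```

```text
t 24.27 gun pos [-78.8  -1.2 138.4] j [-0.09  0.1   0.14  2.33  0.59  0.56  0.94] f [ 0.8  0.4 -1.1] op 0.995
shift cm [-1.95  1.47  3.11] turn deg [-0.83 -3.95  2.8 ]
```

step_arm --rows '[-0.5, 0.4, 0.8, 0, 0, 0.7, -0.5, 0.4, 0.8, 0, -1, 0.7, -0.5, 0.4, 0.8, 0, -1, 0.7, -0.4, 0.3, 0.7, 0, -1.5, 0.7, 0, 0, 0, 0, 0, 0]'

```text
t: 24.9
eef_pos: [447.0, -163.0, 177.6]
ee_rot: [0.159, 0.115, 0.969, -0.151]
ft_force: [0.0, 0.4, -0.0]
opening: 0.995
```

```bash
python3 n.py -68 5 60 24 -15
```

```text
t 24.9 gun pos [-65.1   5.1  97.6] j [-0.14  0.19  0.18  2.34  0.77  0.43  0.68] f [ 0.   0.4 -0. ] op 0.995
shift cm [-0.69  1.01  3.57] turn deg [-0.98 -3.91  0.67]
```

step_arm --rows '[-0.2, 0.3, 0.9, -0.3, -1, 0.2, -0.2, 0.3, 0.9, -0.3, -1, 0.2, -0.2, 0.3, 0.9, -0.3, -1, 0.2, -0.1, 0.1, 0.9, 0, -1, 0, 0, 0, 0, 0, 0, 0]'

```text
t: 25.52
eef_pos: [472.1, -168.2, 147.3]
ee_rot: [0.197, 0.115, 0.962, -0.148]
ft_force: [0.8, -0.2, -0.0]
opening: 0.996
```

```bash
python3 n.py -68 5 40 25 -12
```

```text
t 25.52 gun pos [-61.5   4.5  58.1] j [-0.24  0.29  0.32  2.37  1.13  0.25  0.31] f [ 0.8 -0.2 -0. ] op 0.996
shift cm [0.3  0.55 1.82] turn deg [-3.2  -0.57  0.14]
```

step_arm --rows '[0.2, 0.2, 0.9, 0, -0.5, 0, 0.2, 0.2, 0.9, 0, -0.5, 0, 0.1, 0.2, 0.9, 0, -0.5, 0, 0, 0, 0, 0, 0, 0]'

```text
t: 26.02
eef_pos: [482.9, -171.9, 122.7]
ee_rot: [0.213, 0.114, 0.959, -0.15]
ft_force: [0.1, -0.2, 0.5]
opening: 0.994
```

```bash
python3 n.py -68 5 5 26 -8
```

```text
t 26.02 gun pos [-66.4   2.8  31.5] j [-0.23  0.38  0.31  2.38  1.62  0.21 -0.2 ] f [ 0.1 -0.2  0.5] op 0.994
shift cm [-0.25  0.91  2.5 ] turn deg [-7.31  0.32  0.32]
```

```bash
python3 n.py -68 1 5 26 -12
```

```text
t 26.02 gun pos [-66.4   2.8  31.5] j [-0.23  0.38  0.31  2.38  1.62  0.21 -0.2 ] f [ 0.1 -0.2  0.5] op 0.994
shift cm [-0.25  0.52  2.6 ] turn deg [-3.31  0.33  0.31]
```

step_arm --rows '[0, 0.2, 0.7, 0, 0, 0, 0, 0.2, 0.7, -1, 0, 0, -0.1, 0.1, 0.7, -1, 0, 0, 0, 0, 0, 0, 0, 0]'

```text
t: 26.52
eef_pos: [496.2, -175.6, 107.0]
ee_rot: [0.217, 0.111, 0.96, -0.134]
ft_force: [-0.7, -0.1, -0.2]
opening: 0.997
```

```bash
python3 n.py -68 1 -10 26 -10
```

```text
t 26.52 gun pos [-64.1   1.5  10.8] j [-0.08  0.42  0.19  2.35  1.83  0.21 -0.38] f [-0.7 -0.1 -0.2] op 0.997
shift cm [0.08 0.44 2.06] turn deg [-3.41  0.64  0.22]
```

step_arm --rows '[0.1, 0.2, 0.7, -1, -0.5, 0, 0.1, 0.1, 0.7, -1, -0.5, 0, 0.1, 0.1, 0.6, -1, -0.5, 0, 0, 0, 0, 0, 0, 0]'

```text
t: 27.02
eef_pos: [504.5, -178.2, 90.2]
ee_rot: [0.235, 0.103, 0.96, -0.112]
ft_force: [-0.4, -0.0, -0.2]
opening: 0.992
```

```bash
python3 n.py -68 2 -25 28 -7
```

```text
t 27.02 gun pos [-66.7   0.4  -8. ] j [ 0.15  0.46 -0.04  2.35  2.15  0.27 -0.63] f [-0.4 -0.  -0.2] op 0.992
shift cm [-0.07  0.47  1.65] turn deg [-3.57  0.45  0.64]
```

step_arm --rows '[0, 0.2, 0.6, -1.5, 0, 0.2, 0, 0.2, 0.6, -1.5, 0, 0.2, 0, 0.1, 0.5, -1.5, 0, 0.2, 0, 0, 0, 0, 0, 0]'

```text
t: 27.52
eef_pos: [514.6, -177.7, 76.9]
ee_rot: [0.24, 0.098, 0.963, -0.075]
ft_force: [0.1, -0.1, 0.2]
opening: 0.995
```

```bash
python3 n.py -68 4 -25 29 -2
```

```text
t 27.52 gun pos [-66.3   2.7 -24.6] j [ 0.34  0.5  -0.18  2.32  2.33  0.25 -0.72] f [ 0.1 -0.1  0.2] op 0.995
shift cm [0.16 0.13 0.05] turn deg [-4.22 -0.44  0.26]
```

step_arm --rows '[0.1, 0.1, 0, -2, 0, 0.2, 0.1, 0.05, 0, -1.5, 0, 0, 0, 0, 0, 0, 0, 0]'

```text
t: 27.9
eef_pos: [513.8, -175.2, 77.0]
ee_rot: [0.244, 0.091, 0.964, -0.046]
ft_force: [0.9, 0.1, -0.5]
opening: 0.993
```

```bash
python3 n.py -68 4 -25 29 -2
```

```text
t 27.9 gun pos [-67.2   5.1 -23.7] j [ 0.48  0.5  -0.28  2.31  2.41  0.22 -0.74] f [ 0.9  0.1 -0.5] op 0.993
shift cm [ 0.06 -0.1   0.14] turn deg [-0.8  -0.4   0.22]
```

step_arm --rows '[0, 0, 0, 0, 0, 0, 0, 0, 0, 0, 0, 0, 0, 0, 0, 0, 0, 0, 0, 0, 0, 0, 0, 0, 0, 0, 0, 0, 0, 0, 0, 0, 0, 0, 0, 0]' --gripper 3.0 --force 50

```text
t: 28.65
eef_pos: [512.5, -177.7, 77.9]
ee_rot: [0.244, 0.093, 0.964, -0.05]
ft_force: [-1.5, -1.0, 1.9]
opening: 0.435
```

step_arm --rows '[0, 0, 0, 0, 0, 0, 0, 0, 0, 0, 0, 0, 0, 0, 0, 0, 0, 0, 0, 0, 0, 0, 0, 0]'

```text
t: 29.15
eef_pos: [512.5, -177.7, 77.9]
ee_rot: [0.244, 0.093, 0.964, -0.05]
ft_force: [-2.0, -1.4, 1.9]
opening: 0.441
```

```bash
python3 n.py -68 4 -25 29 -2; python3 - <<'E'
from gun import *
p=cam('scene');I=optics.read_camera('scene');c=proj(p,[G([-66,10,0])])[0].astype(int);n=proj(p,[(598,51,90)])[0].astype(int);print(c,n)
f=lambda c:cv2.resize(I[c[1]-60:c[1]+60,c[0]-70:c[0]+70,::-1],None,fx=5,fy=2.5*2,interpolation=cv2.INTER_CUBIC)[:600]
a=cv2.resize(I[c[1]-60:c[1]+60,c[0]-70:c[0]+70,::-1],(400,343));b=cv2.resize(I[n[1]-40:n[1]+40,n[0]-46:n[0]+46,::-1],(400,343))
cv2.imwrite('pics/fin.png',np.hstack([a,b]))
E
```

```text
t 29.15 gun pos [-67.4   2.3 -22.5] j [ 0.47  0.5  -0.28  2.32  2.4   0.22 -0.74] f [-2.  -1.4  1.9] op 0.441
shift cm [0.03 0.18 0.24] turn deg [-1.29 -0.37  0.13]
[286 197] [326 286]
```

View pics/fin.png

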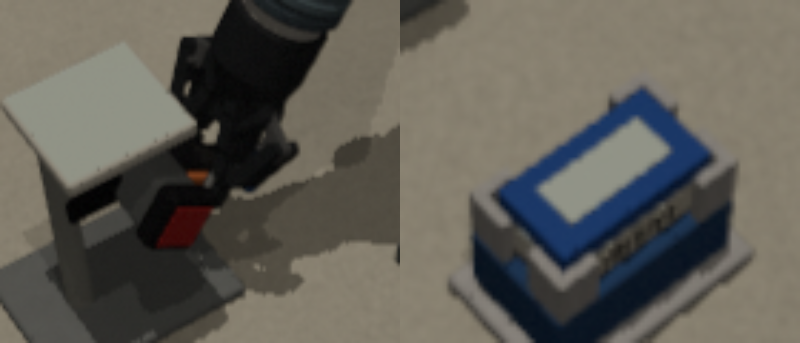

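Left: the fingers are closed on the grip with clearance to the light bar. Right: the cover is flush and level between the guides, with the tray's label below it. The opening stalled at 37 mm; the trays read about 1 mm low, so that fits the expected 39–40 mm of a full squeeze. Now I'll release.

step_arm --rows '[0, 0, 0, 0, 0, 0, 0, 0, 0, 0, 0, 0, 0, 0.1, 0, 0, 0, 0, 0, 0.1, 0, 0, 0, 0, 0, 0.1, 0, 0, 0, 0, 0, 0, 0, 0, 0, 0]' --gripper 8.5

```text
t: 29.95
eef_pos: [514.5, -173.6, 78.0]
ee_rot: [0.244, 0.092, 0.964, -0.05]
ft_force: [0.5, 0.4, 0.6]
opening: 0.998
```

```bash
python3 n.py -68 3 5 27 -8
```

```text
t 29.95 gun pos [-66.3   6.7 -23.1] j [ 0.46  0.5  -0.27  2.32  2.4   0.23 -0.74] f [0.5 0.4 0.6] op 0.998
shift cm [ 0.48 -0.53 -2.75] turn deg [4.77 1.73 0.05]
```

step_arm --rows '[0.15, -0.15, -0.7, 1, 0.3, 0, 0.15, -0.15, -0.7, 1, 0.3, 0, 0.1, -0.1, -0.7, 1.5, 0.5, 0, 0.1, -0.1, -0.7, 1.5, 0.5, 0]'

```text
t: 30.45
eef_pos: [495.0, -174.5, 100.6]
ee_rot: [0.226, 0.105, 0.964, -0.092]
ft_force: [-0.0, 0.6, -0.5]
opening: 0.996
```

```bash
python3 n.py -66 3 45 25 -14
```

```text
t 30.45 gun pos [-68.9   2.4   6.3] j [ 0.2   0.41 -0.05  2.35  2.02  0.2  -0.48] f [-0.   0.6 -0.5] op 0.996
shift cm [ 0.25 -0.51 -3.84] turn deg [ 5.56  1.96 -0.52]
```

step_arm --rows '[0.05, -0.1, -0.7, 1.5, 0.4, 0, 0.05, -0.1, -0.7, 1.5, 0.4, 0, 0.05, -0.1, -0.8, 1.5, 0.4, 0, 0.05, -0.1, -0.8, 1, 0.4, 0, 0, 0, -0.8, 0, 0, 0, 0, 0, 0, 0, 0, 0]'

```text
t: 31.2
eef_pos: [476.7, -166.7, 135.3]
ee_rot: [0.206, 0.117, 0.962, -0.138]
ft_force: [0.1, -0.9, -0.8]
opening: 0.989
```

```bash
python3 n.py -66 3 60 25 -14; python3 - <<'E'
from gun import *
p=cam('wrist');I=optics.read_camera('wrist');H=cv2.cvtColor(I,cv2.COLOR_RGB2HSV)
m=(H[...,0]>5)&(H[...,0]<20)&(H[...,1]>170)&(H[...,2]>60)
for c in blobs(m,60)[:3]:
    q=c.reshape(-1,2);tip=q[q[:,1].argmin()];o,d=ray(p,[tip]);og=Rg.inv().apply(o-S-[0,0,135]);dg=Rg.inv().apply(d)[0]
    print('orange',cv2.contourArea(c),tip,'tip in gun frame at z=4:',(og+dg*((4-og[2])/dg[2])).round(1))
s=monitor.state();print(s['qvel'].round(3))
E
```

```text
t 31.2 gun pos [-64.9   6.8  45.8] j [-0.12  0.32  0.19  2.37  1.36  0.25  0.07] f [ 0.1 -0.9 -0.8] op 0.989
shift cm [ 0.34 -0.7  -1.24] turn deg [-0.11  0.31 -0.51]
orange 1903.5 [409 262] tip in gun frame at z=4: [-79.3  36.2   4. ]
orange 138.0 [189 413] tip in gun frame at z=4: [  9.7 -73.3   4. ]
[ 0.007  0.011  0.    -0.002  0.014 -0.002 -0.009]
```

The trigger tip is back at y≈36 mm in the gun's frame (about 20 mm when squeezed), and the fingers are clear. Handing in.

```bash
python3 -c "
from cell import r
print(r.job_done())"
```

```text
the job is handed in; nothing more can be done
None
```

I set the tray in the nest, put the cover on it, squeezed and released the scanner trigger, and handed the job in at about 31 s of the 70 s. No verdict was reported.

- **Tray:** it touched the pocket floor at the expected height. In the wrist view it was about 0.4 mm off the pocket centre and square.
- **Cover:** it touched down at the expected height and looked flush and level between the guides in the scene camera. From a partly cut-off view I measured its sideways position and angle as good; its lengthwise centre is only known to about 1 mm.
- **Trigger:** the fingers stopped at a reading of 37 mm, which fits the expected 39–40 mm because the gripper read about 1 mm low on the tray and cover. They stayed closed for at least 0.5 s. I could not read the trigger's angle directly. After release the wrist camera put the trigger's tip at y ≈ 36 mm in the gun's frame, which is the released position, and the wrist force was about zero with the fingers clear.
- **Approach to the grip:** the advised 35° approach along the gun's z axis ran into joint limits. I came in at about 29° with a sideways roll that I took out before gripping, and kept clear of the light bar.
- **Bystanders:** the jar, counter and canister were not approached closely. I did not measure their positions again at the end.

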